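# Reset the label rewinder and seat its take-up hub

## Task

Get the label rewinder ready for its next batch: first turn the counter knob back to its zero stop, then put the empty take-up hub on the splined drive spindle, turn it until the splines mesh and push it down the spindle, past the push of the sprung clutch plate, until it is fully home on the shoulder. Do not let go: finish while your gripper is still holding the hub pressed fully home, because I will then swing the retaining clips over its flange. Leave the pencil cup, jar, stapler and eraser where they are.

Things in the scene. Friction and masses are not known exactly. Their poses are not given: they have to be found in the camera images.
- rewinder: Desktop label rewinder, fixed: low white housing, grey deck, 240 (x) x 340 (y) x 60 mm high. Origin: centre of its underside. In its frame: spindle at (10, 70) mm, the counter dial (88 mm across) at (-55, -105) mm; guide posts, 58 mm above the deck, at (98, -35) and (98, -140), a 30 mm high sensor between them. Two small clips on the platter, 68 mm off the spindle axis, end 6 mm above the shoulder
- counter (a joint): Angle of the counter's knob and pointer, rad. 0 is the zero stop, where the pointer points along the rewinder's +x; the value grows as the knob turns clockwise seen from above, so turn it counter-clockwise (from above) to bring it back. Stiffness to turn: about 0.04 N m
- counter_grip (a point): Point on the knob's vertical axis, half way up its bar grip: the black bar is 42 mm long, 14 mm wide and 24 mm high, its top 12 mm above this point, its foot (a 42 mm disc) 12 mm below it; the dial face lies 19 mm below it. The point turns with the knob: its x axis runs along the bar towards the pointer, z is up
- hub: Empty white plastic take-up hub, loose, upright on the desk: round barrel 56 mm outside diameter, 64 mm high, on a round flange 110 mm across and 4 mm thick; about 0.15 kg. Origin: centre of the underside; z up the barrel; the x axis points through the middle of one of the six inner splines, the others follow every 60 degrees. Plain smooth barrel, best gripped across above the flange
- spindle_seat (a point): Point on the vertical axis of the steel drive spindle, on the top face of its shoulder (78 mm above the desk), where the hub's underside rests when fully home. Turns with the spindle: x axis through the middle of one of six ribs, the others every 60 degrees; z up. Spindle and its 150 mm platter (top 6 mm below this point) turn together, stiffly, about 0.4 N m
- clutch (a joint): Sprung clutch plate, a dark steel ring of 90 mm diameter around the shoulder: 0 = fully up (its top 8 mm above the shoulder), 0.008 m = pressed level with the shoulder. The hub's flange meets it 8 mm before home; it pushes back with 5 N at first, 9 N when fully down, and lifts the hub again if it is let go
- pencil_cup: Blue ceramic cup with three pencils, 80 mm across, 100 mm high (pencils to about 170 mm); origin: centre of its underside. To be left alone
- jar: Clear glass jar with a bamboo lid, 80 mm across, 110 mm high; origin: centre of its underside. To be left alone
- stapler: Chrome stapler, 140 x 38 x 60 mm, lying along its x axis; origin: centre of its underside. To be left alone
- eraser: Yellow plastic eraser, 45 x 22 x 13 mm; origin: centre of its underside. To be left alone
- spindle_top (a point): Tip of the spindle's nose, 44 mm above spindle_seat, same axes. Below it a cone widens over 8 mm to a plain pilot 30 mm in diameter; 15 mm below it are the pointed tops of the six ribs (each 7 mm wide, 43 mm across the ribs). Hub splines must enter midway between ribs: hub x axis 30 degrees off a rib, within about 4. An unmeshed hub stays 20 mm or more above its seat
- hub_rim (a point): Centre of the hub's open top, 64 mm above its underside, same axes as the hub. The 46 mm bore runs right through, with six inner splines each 7.5 mm wide, tips on a 33 mm circle, from the underside to 2 mm below the rim; seen from above they look like six inward teeth
There are look-alikes about, which are no part of the job. Leave any pink look-alike of the hub alone.

How it is judged:
By the outcome, as a careful person would: the job done as asked, in the order asked, and still so for the second after the job is handed in, while the arm keeps its last pose, push and grip.
It also fails if it takes over 54 s, if anything falls off the work surface, if the arm or the gripper's body presses on something with over 40 N, if the wrist force passes 120 N, or if a joint passes its speed limit or range.

## Robot

A 6-joint arm with a two-finger parallel gripper is mounted at the origin on the work surface. World frame = base frame: x ahead of the robot, y to its left, z up, the work surface at z = 0. Lengths are in m, angles in rad, forces in N, time in s.
With the tool pointing down it reaches from about 0.25 to 0.775 m from the base axis. Payload 4 kg.
Tool frame: the origin (TCP) lies at the very end of the fingers, on their centre line; the grasp point (between the pads) lies 19 mm behind it; z points along the fingers, x is the direction in which the jaws open and shut, and the axes are right-handed (so a half turn about z gives the same grasp; the last joint's range is limited). The gripper opens to 94 mm and grips with 3 to 60 N. Pads are 16 mm wide; open, the fingers measure 119 mm over their backs; the gripper's body (75 mm by 177 mm) begins 78 mm behind the grasp point.
Start: joints at [-1.356, 0.087, 1.371, -0, 1.684, -0.103], TCP at [0.172, -0.522, 0.206] pointing down, gripper open.
Joint ranges: [-3.1, 3.1], [-0.76, 2.03], [0.27, 2.55], [-1.08, 4.22], [0.17, 2.65], [-2.57, 2.57]. Speed limits (rad/s): [2.79, 2.79, 3.14, 3.14, 3.14, 3.14].

## Interface

Orientations are given as [roll, pitch, yaw] about the fixed x, y, z axes, in that order (R = Rz(yaw) Ry(pitch) Rx(roll)).
In Python, from bench import robot, cams, ticket gives the robot as it stands.
- The arm moves only by the tool jog_arm, never from a script. Its argument "series" is a list of rows, each an object of numbers: "x", "y", "z": the shift along the tool's x, y, z in m; "rx", "ry", "rz": the turn, a rotation vector about the tool's x, y, z in degrees. A call has 1 to 12 rows; each row shifts and turns the pose as measured when the row begins, along the tool's axes as they then stand; what a row does not reach is not made up. A row lasts 1/12 s, in which the tool goes at most 41.7 mm and 7.16 degrees, less where a joint would pass 70% of its speed; a pose out of reach is approached as far as the arm can. A call with a gripper value outside its range is refused whole. "claw" is the opening, from 0 (shut) to 1 (fully open), set as the call begins (left out, the last holds). The fingers move at their own pace and stop on an object; the grip force is fixed at half the most. Time passes only in rows, so rows that do not move let the fingers close. It gives the time, the measured TCP pose, the force and the opening at its end, in the units of the state.
- robot.get_obs(): the state, without advancing time (a new reading comes with each control period).
- cams.snapshot(name): name is "side" or "top" or "wrist"; returns a dict with "img" (400x640x3 uint8, red, green, blue), "mtx" (3x3 intrinsics, pixels), "k1" (the pictures are not rectified: a ray, as slopes to the right and down, at radius r is drawn at 1 + k1 r^2 times it, then the intrinsics apply), "origin" and "attitude" of the camera in the world. Camera axes: x right, y down, z forward; pixel columns grow to the right and rows downward; lengths in m; the calibration is good to about 2 mm. A picture is of the moment at which its call begins. There is no depth.
- ticket.close_job(): hands the job in, once; it reports no verdict.
Trained networks look in a picture, given as the dict that the camera call returned (one of the last four; its "shot" number tells which), for a name from the list of things; names that differ only in an ending like _2 or _b are one class to them, and where a whole thing is asked for, a point or a joint stands for the part that bears it (a point fixed in the world has none). Each returns a list of dicts, best first, with "p" (0 to 1); they miss things now and then, are a little off and sometimes report something else, mostly with a low value. They report only what shows in the picture. A call takes as long as a camera call. They do not tell look-alikes from the thing itself.
- cams.look_for(thing, picture): "bbox" ([left, top, width, height] in pixels, round what is visible of it).
The state is a dict: "time": time; "joint_positions": joint angles; "qvel": joint speeds; "joint_torque": joint torques, N m; "tool_pos": TCP position; "ee_rot": TCP orientation; "wrist_force": force on the tool from outside, world axes, zero at the start; "wrist_torque": the same for the moment, N m; "width": finger opening in m.
Only numpy, scipy, OpenCV 4.12 (cv2) and the standard library are available. Lean on these libraries where they do the work, as an engineer would, in place of code of your own. Each camera call takes 0.05 s, during which the arm holds its last target.

## Working session

There is one attempt and no reset: what is moved stays moved. The work goes in short steps, Python scripts to look and compute and a tool call to move; the robot and the scene stay as the last step left them, time stands still between calls to the robot, and variables do not carry over. Pictures are saved under pics/ and viewed, and the job is handed in when it is done.

Besides the shell and the picture viewer there is one more tool, called after "Call:" as a command line: name --argument value ..., lists and objects as JSON in quotes. jog_arm: Moves the arm, as the interface text tells. Its arguments: {"type":"object","properties":{"series":{"type":"array","items":{"type":"object","properties":{"x":{"type":"number"},"y":{"type":"number"},"z":{"type":"number"},"rx":{"type":"number"},"ry":{"type":"number"},"rz":{"type":"number"}}}},"claw":{"type":"number"}},"required":["series"]}

```bash
ls; mkdir -p pics; cat > h.py <<'E'
import numpy as np, cv2
from bench import robot, cams, ticket
def save(s,n): cv2.imwrite(f'pics/{n}.png', s['img'][:,:,::-1])
E
python3 - <<'E'
from h import *
print(robot.get_obs())
for n in ('top','side','wrist'):
    s=cams.snapshot(n); save(s,n+'0'); print(n,{k:v for k,v in s.items() if k!='img'})
    for t in ('rewinder','hub','counter','spindle_top','pencil_cup','jar','stapler','eraser'):
        print(t,[(np.round(d['bbox']).tolist(),round(d['p'],2)) for d in cams.look_for(t,s)])
E
```

```text
pics
{'time': 0.0, 'joint_positions': array([-1.35607637e+00,  8.79792578e-02,  1.37223891e+00, -4.47299529e-05,
        1.68361695e+00, -1.03113328e-01]), 'qvel': array([ 7.03727955e-05, -1.08403686e-03,  1.16178203e-03, -2.45265656e-05,
        4.60914519e-04,  1.02560835e-03]), 'joint_torque': array([-2.38946843e-03, -3.40181994e+01, -3.02430797e+01,  7.15910783e-02,
        3.29022040e-02, -1.56548085e-04]), 'tool_pos': array([ 0.17173528, -0.52191844,  0.20429872]), 'ee_rot': array([-3.14140605e+00,  2.23513476e-03, -1.25296782e+00]), 'wrist_force': array([ 0.00232256, -0.17308043, -0.84928451]), 'wrist_torque': array([0.0466075 , 0.05311064, 0.0337826 ]), 'width': 0.09438167534943258}
top {'mtx': array([[414.6424795 ,   0.        , 323.54520319],
       [  0.        , 414.6424795 , 196.24563793],
       [  0.        ,   0.        ,   1.        ]]), 'k1': -0.028565482285150046, 'origin': array([0.38807265, 0.00175648, 1.2920635 ]), 'attitude': array([-2.9961135 , -0.01745819, -1.5890483 ]), 'shot': 1}
rewinder [([213.0, 156.0, 119.0, 91.0], 0.67)]
hub [([361.0, 256.0, 39.0, 42.0
[... 868 characters left out ...]
7.0, 150.0, 47.0, 37.0], 0.92), ([313.0, 275.0, 34.0, 36.0], 0.44)]
pencil_cup [([402.0, 258.0, 29.0, 56.0], 0.66)]
jar [([357.0, 350.0, 33.0, 48.0], 0.82)]
stapler [([244.0, 128.0, 40.0, 17.0], 0.79)]
eraser [([388.0, 253.0, 16.0, 7.0], 0.5)]
wrist {'mtx': array([[292.42492741,   0.        , 319.73896349],
       [  0.        , 292.42492741, 195.80861764],
       [  0.        ,   0.        ,   1.        ]]), 'k1': -0.014380759772090156, 'origin': array([ 0.24233199, -0.50029607,  0.38441246]), 'attitude': array([ 2.88672459e+00, -6.74649927e-04, -1.25347242e+00]), 'shot': 3}
rewinder []
hub [([66.0, 0.0, 59.0, 12.0], 0.61)]
counter []
spindle_top []
pencil_cup []
jar []
stapler []
eraser []
```

```bash
python3 - <<'E'
import cv2
for n in('top','side'):
    i=cv2.imread(f'pics/{n}0.png')[110:310,130:530] if n=='top' else cv2.imread(f'pics/{n}0.png')[110:410,210:460]
    i=cv2.resize(i,None,fx=2,fy=2,interpolation=cv2.INTER_CUBIC); cv2.imwrite(f'pics/{n}0c.png',i)
E
```

```text
(no output)
```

View pics/top0c.png

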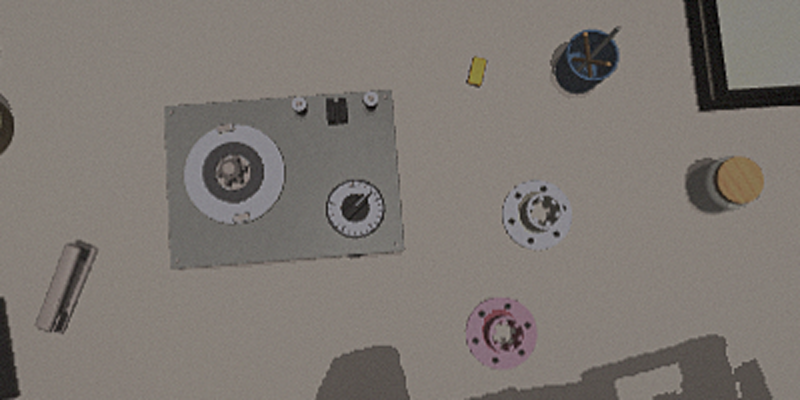

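View pics/side0c.png

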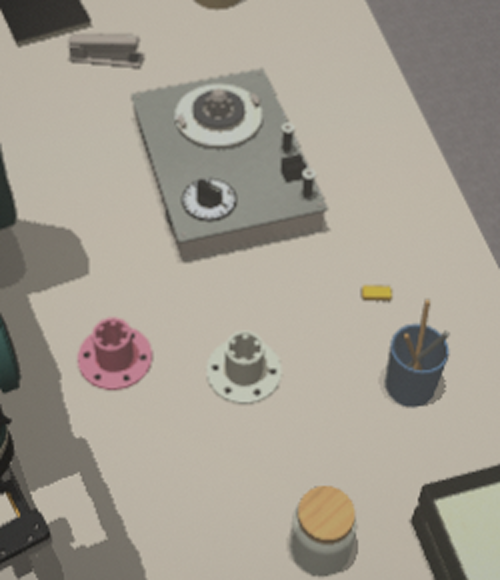

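The pictures show two hub-shaped things: a white one at full-frame top (398,217) and side (332,295), and a pink one at top (380,276) and side (267,285). The job's hub is white, so the white one fits and the pink one is the look-alike. Next I'll take an enlarged crop to confirm this and localise things.

```bash
cat >> h.py <<'E'
from scipy.spatial.transform import Rotation as Ro
def RR(a): return Ro.from_euler('xyz',a).as_matrix()
def proj(s,P):
    P=np.atleast_2d(P); c=(P-s['origin'])@RR(s['attitude'])
    u=c[:,:2]/c[:,2:]; r2=(u**2).sum(1,keepdims=True); u=u*(1+s['k1']*r2)
    return u@np.diag([s['mtx'][0,0],s['mtx'][1,1]])+s['mtx'][:2,2]
def plane(s,px,z):
    px=np.atleast_2d(px).astype(float); d=(px-s['mtx'][:2,2])/s['mtx'][0,0]; u=d.copy()
    for _ in range(8): u=d/(1+s['k1']*(u**2).sum(1,keepdims=True))
    r=np.c_[u,np.ones(len(u))]@RR(s['attitude']).T
    return s['origin']+r*((z-s['origin'][2])/r[:,2])[:,None]
def crop(s,x,y,w,h,f,n):
    i=s['img'][y:y+h,x:x+w,::-1]; cv2.imwrite(f'pics/{n}.png',cv2.resize(i,None,fx=f,fy=f,interpolation=cv2.INTER_CUBIC))
E
python3 - <<'E'
from h import *
import pickle
S={n:cams.snapshot(n) for n in('top','side')}
pickle.dump(S,open('s0.pkl','wb'))
crop(S['top'],205,150,133,100,6,'rew_top'); crop(S['top'],340,180,90,130,4,'hubs_top')
t=S['top']
print('hub flange c',plane(t,[398.5,217.3],.004),'pink',plane(t,[380.5,276.5],.004))
print('corners',plane(t,[[212.5,163],[325,155],[331.5,235],[216,244]],.06))
print('knob',plane(t,[307.5,214],.06),'platter',plane(t,[247,197],.072))
print('pencil',plane(t,[425,140],.1),'jar',plane(t,[500,200],.11),'stapler',plane(t,[163,252],.06))
E
```

```text
hub flange c [[ 0.50610536 -0.25757058  0.004     ]] pink [[ 0.32503102 -0.19423861  0.004     ]]
corners [[ 0.67532474  0.31175561  0.06      ]
 [ 0.69520452 -0.02980244  0.06      ]
 [ 0.45171804 -0.04451213  0.06      ]
 [ 0.43094858  0.29651256  0.06      ]]
knob [[0.51542403 0.02579618 0.06      ]] platter [[0.5677409  0.20433418 0.072     ]]
pencil [[ 0.72724703 -0.32818797  0.1       ]] jar [[ 0.54175054 -0.53621113  0.11      ]] stapler [[0.40997082 0.45196452 0.06      ]]
```

View pics/rew_top.png

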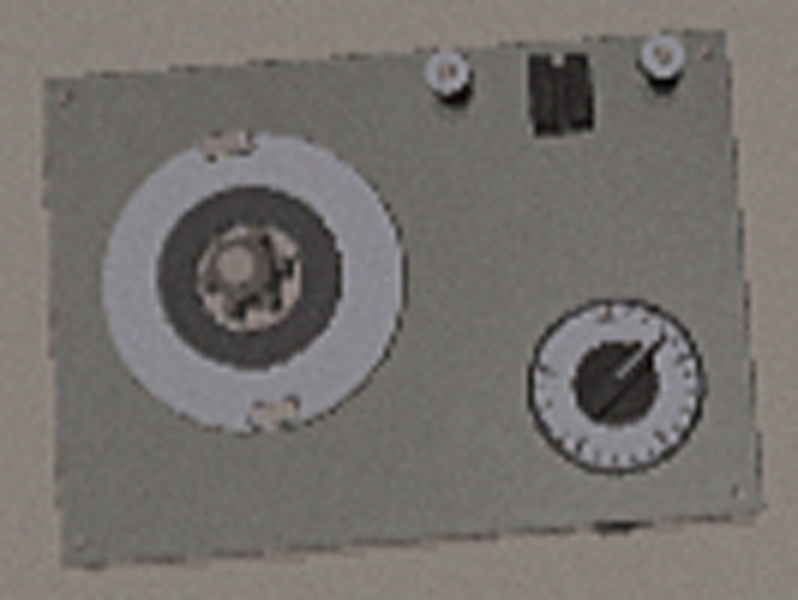

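View pics/hubs_top.png

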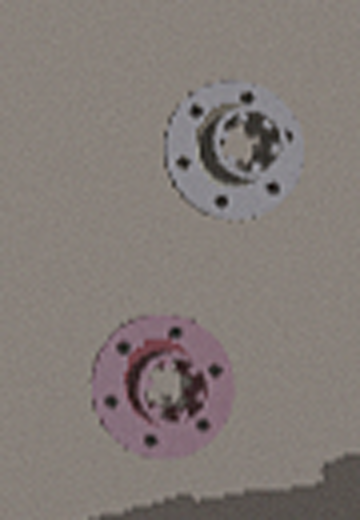

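The enlarged crop confirms it: the white hub is at crop (235,150) and the pink one at (163,388), so the white one is the job's hub. The rewinder's yaw is about 3.4°. The knob pointer sits about 41° clockwise of world +x, so the counter reads about 0.77 rad. I'll go above the knob first.

```bash
cat >> h.py <<'E'
def delta(tx,ty,tz,o=None):
    o=o or robot.get_obs(); R=RR(o['ee_rot']); d=R.T@(np.array([tx,ty,tz])-o['tool_pos'])
    print('t',round(o['time'],2),'pos',o['tool_pos'].round(4),'rot deg',np.degrees(o['ee_rot']).round(2),'F',o['wrist_force'].round(1),'w',round(o['width'],4)); print('tool delta mm',(d*1000).round(1)); return d
E
python3 -c "
from h import *
delta(.515,.0256,.25)"
```

```text
t 1.45 pos [ 0.1719 -0.5225  0.2055] rot deg [ 1.800e+02 -1.000e-02 -7.179e+01] F [-0.5 -1.1 -0.3] w 0.0941
tool delta mm [-413.4 -497.2  -44.5]
```

Call:
jog_arm --series '[{"x": -0.024, "y": -0.029, "z": -0.003}, {"x": -0.024, "y": -0.029, "z": -0.003}, {"x": -0.024, "y": -0.029, "z": -0.003}, {"x": -0.024, "y": -0.029, "z": -0.003}, {"x": -0.024, "y": -0.029, "z": -0.003}, {"x": -0.024, "y": -0.029, "z": -0.003}, {"x": -0.024, "y": -0.029, "z": -0.003}, {"x": -0.024, "y": -0.029, "z": -0.003}, {"x": -0.024, "y": -0.029, "z": -0.003}, {"x": -0.024, "y": -0.029, "z": -0.003}, {"x": -0.024, "y": -0.029, "z": -0.003}, {"x": -0.024, "y": -0.029, "z": -0.003}]'

```text
invalid input
```

```bash
python3 -c "
from h import *
delta(.515,.0256,.25)"
```

```text
t 1.45 pos [ 0.1719 -0.5225  0.2055] rot deg [ 1.800e+02 -1.000e-02 -7.179e+01] F [-0.5 -1.1 -0.3] w 0.0941
tool delta mm [-413.4 -497.2  -44.5]
```

Call:
jog_arm --series '[{"x": -0.024, "y": -0.029, "z": -0.003, "rx": 0, "ry": 0, "rz": 0}]' --claw 1

```text
time: 1.53
tool_pos: [0.1894, -0.4934, 0.2066]
ee_rot: [3.139, 0.001, -1.259]
wrist_force: [-0.1, 0.5, 0.1]
width: 0.0938
```

Call:
jog_arm --series '[{"x": -0.024, "y": -0.029, "z": -0.003}, {"x": -0.024, "y": -0.029, "z": -0.003}, {"x": -0.024, "y": -0.029, "z": -0.003}, {"x": -0.024, "y": -0.029, "z": -0.003}, {"x": -0.024, "y": -0.029, "z": -0.003}, {"x": -0.024, "y": -0.029, "z": -0.003}, {"x": -0.024, "y": -0.029, "z": -0.003}, {"x": -0.024, "y": -0.029, "z": -0.003}, {"x": -0.024, "y": -0.029, "z": -0.003}, {"x": -0.024, "y": -0.029, "z": -0.003}, {"x": -0.024, "y": -0.029, "z": -0.003}, {"x": -0.024, "y": -0.029, "z": -0.003}]' --claw 1

```text
invalid input
```

```bash
python3 -c "
from h import *
delta(.515,.0256,.25)"
```

```text
t 1.53 pos [ 0.1894 -0.4934  0.2066] rot deg [ 1.7986e+02  6.0000e-02 -7.2110e+01] F [-0.1  0.5  0.1] w 0.0938
tool delta mm [-393.9 -469.2  -44.2]
```

Call:
jog_arm --series '[{"x": -0.025, "y": -0.03, "z": -0.003, "rx": 0, "ry": 0, "rz": 0}, {"x": -0.025, "y": -0.03, "z": -0.003, "rx": 0, "ry": 0, "rz": 0}, {"x": -0.025, "y": -0.03, "z": -0.003, "rx": 0, "ry": 0, "rz": 0}, {"x": -0.025, "y": -0.03, "z": -0.003, "rx": 0, "ry": 0, "rz": 0}, {"x": -0.025, "y": -0.03, "z": -0.003, "rx": 0, "ry": 0, "rz": 0}, {"x": -0.025, "y": -0.03, "z": -0.003, "rx": 0, "ry": 0, "rz": 0}, {"x": -0.025, "y": -0.03, "z": -0.003, "rx": 0, "ry": 0, "rz": 0}, {"x": -0.025, "y": -0.03, "z": -0.003, "rx": 0, "ry": 0, "rz": 0}, {"x": -0.025, "y": -0.03, "z": -0.003, "rx": 0, "ry": 0, "rz": 0}, {"x": -0.025, "y": -0.03, "z": -0.003, "rx": 0, "ry": 0, "rz": 0}, {"x": -0.025, "y": -0.03, "z": -0.003, "rx": 0, "ry": 0, "rz": 0}, {"x": -0.025, "y": -0.03, "z": -0.003, "rx": 0, "ry": 0, "rz": 0}]' --claw 1

```text
time: 2.53
tool_pos: [0.4484, -0.0816, 0.2449]
ee_rot: [-3.138, -0.003, -1.271]
wrist_force: [0.8, -0.4, 0.3]
width: 0.094
```

```bash
python3 -c "
from h import *
delta(.515,.0256,.25)"
```

```text
t 2.53 pos [ 0.4484 -0.0816  0.2449] rot deg [-1.7981e+02 -1.6000e-01 -7.2810e+01] F [ 0.8 -0.4  0.3] w 0.094
tool delta mm [-82.7 -95.3  -5. ]
```

Call:
jog_arm --series '[{"x": -0.026, "y": -0.03, "z": 0, "rx": 0, "ry": 0, "rz": 0}, {"x": -0.026, "y": -0.03, "z": 0, "rx": 0, "ry": 0, "rz": 0}, {"x": -0.026, "y": -0.03, "z": 0, "rx": 0, "ry": 0, "rz": 0}, {"x": 0, "y": 0, "z": 0, "rx": 0, "ry": 0, "rz": 7}, {"x": 0, "y": 0, "z": 0, "rx": 0, "ry": 0, "rz": 7}, {"x": 0, "y": 0, "z": 0, "rx": 0, "ry": 0, "rz": 7}, {"x": 0, "y": 0, "z": 0, "rx": 0, "ry": 0, "rz": 7}, {"x": 0, "y": 0, "z": 0, "rx": 0, "ry": 0, "rz": 7}, {"x": 0, "y": 0, "z": 0, "rx": 0, "ry": 0, "rz": 7}, {"x": 0, "y": 0, "z": 0, "rx": 0, "ry": 0, "rz": 7}, {"x": 0, "y": 0, "z": 0, "rx": 0, "ry": 0, "rz": 7}]' --claw 0.5

```text
time: 3.45
tool_pos: [0.517, 0.0368, 0.2452]
ee_rot: [-3.137, 0.005, -2.264]
wrist_force: [-0.4, -0.1, 0.7]
width: 0.0468
```

```bash
python3 -c "
from h import *
import pickle
delta(.515,.0256,.25)
s=cams.snapshot('wrist');save(s,'w1');pickle.dump(s,open('w1.pkl','wb'))
print(proj(s,[[.515,.0256,.06],[.569,.204,.122]]))"
```

```text
t 3.45 pos [0.517  0.0368 0.2452] rot deg [-179.73    0.29 -129.7 ] F [-0.4 -0.1  0.7] w 0.0468
tool delta mm [ 9.8 -5.6 -4.8]
[[328.36772047 176.59826446]
 [176.89913191 249.91832106]]
```

View pics/w1.png

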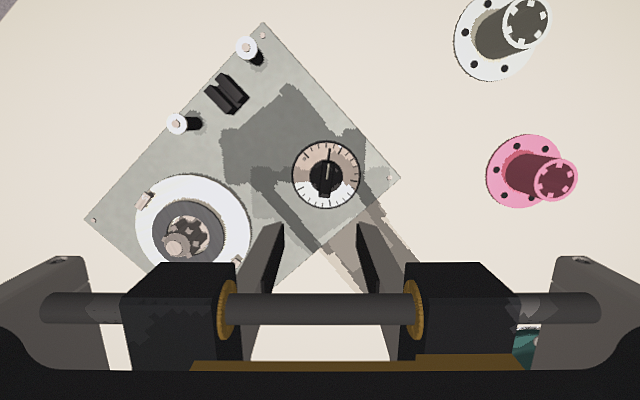

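The wrist picture shows the dial centred near (326,174), the spindle near (175,243) and the white hub's rim at (527,20). I'll enlarge the knob and the spindle.

```bash
python3 -c "
from h import *
import pickle
s=pickle.load(open('w1.pkl','rb'))
crop(s,281,130,90,90,6,'w1k'); crop(s,125,165,135,105,6,'w1s')
print(plane(s,[326,174.5],.063))
"
```

```text
[[0.51943384 0.02589246 0.063     ]]
```

View pics/w1k.png

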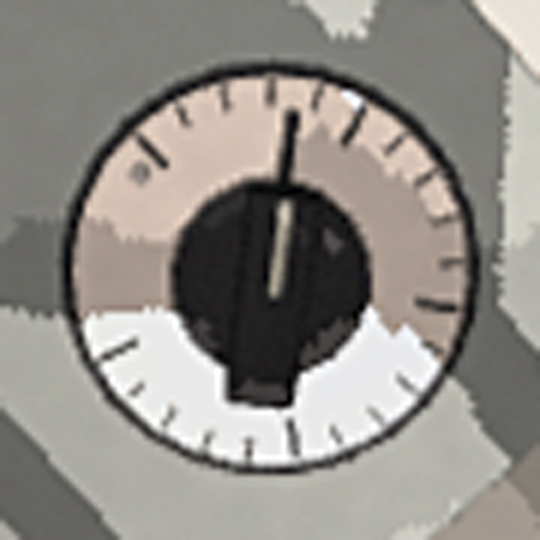

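View pics/w1s.png

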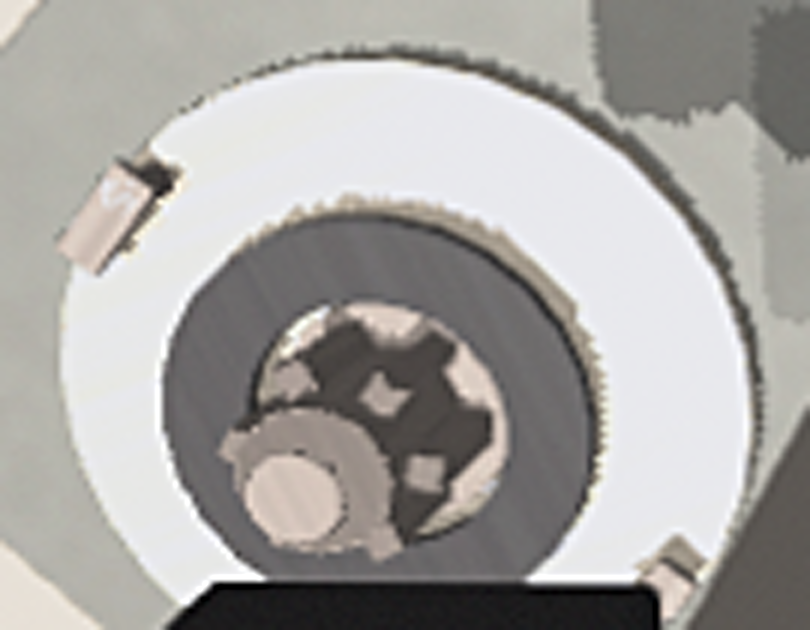

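```bash
python3 -c "
from h import *
import pickle
s=pickle.load(open('w1.pkl','rb'))
f=lambda x,y:[281+(x+.5)/6-.5,130+(y+.5)/6-.5]
P=plane(s,[f(273,267),f(292,115),f(148,150)],.063); print(P)
for i in (1,2): d=P[i]-P[0]; print(np.degrees(np.arctan2(d[1],d[0])),np.hypot(*d[:2]))
Q=plane(s,[f(275,293),f(286,205)],.093); d=Q[1]-Q[0];print(Q,np.degrees(np.arctan2(d[1],d[0])))
# rewinder from wrist: corners deck z .06
C=plane(s,[[262.5,23],[400,178],[84.5,218]],.06);print(C)
f2=lambda x,y:[125+(x+.5)/6-.5,165+(y+.5)/6-.5]
print('clips',plane(s,[f2(105,215),f2(665,580)],.084)); print('platter c',plane(s,f2(410,375),.072),'plate',plane(s,f2(382,412),.086),'shoulder',plane(s,f2(380,420),.078),'nose',plane(s,f2(293,500),.122))
"
```

```text
[[0.51977558 0.02547651 0.063     ]
 [0.5415975  0.00251609 0.063     ]
 [0.55496167 0.0297759  0.063     ]]
-46.456313761882264 0.03167612449997721
6.9664337305057344 0.035447792602451525
[[0.520041   0.02537857 0.093     ]
 [0.53182215 0.01300101 0.093     ]] -46.41417173260763
[[ 0.69794538 -0.0285527   0.06      ]
 [ 0.45573255 -0.04308877  0.06      ]
 [ 0.67892857  0.31047541  0.06      ]]
clips [[0.64079414 0.21617764 0.084     ]
 [0.50968216 0.18426244 0.084     ]]
platter c [[0.57710881 0.20008671 0.072     ]] plate [[0.57497793 0.20209371 0.086     ]] shoulder [[0.57403438 0.20877319 0.078     ]] nose [[0.57320308 0.20526475 0.122     ]]
```

```bash
python3 -c "
from h import *
delta(.519,.0257,.085)"
```

```text
t 3.5 pos [0.517  0.0367 0.2452] rot deg [-179.73    0.29 -129.92] F [ 0.2  0.4 -0.1] w 0.047
tool delta mm [  7.9  -7.9 160.2]
```

Call:
jog_arm --series '[{"x": 0.008, "y": -0.008, "z": 0, "rx": 0, "ry": 0, "rz": 6.5}, {"x": 0, "y": 0, "z": 0.04, "rx": 0, "ry": 0, "rz": 0}, {"x": 0, "y": 0, "z": 0.04, "rx": 0, "ry": 0, "rz": 0}, {"x": 0, "y": 0, "z": 0.04, "rx": 0, "ry": 0, "rz": 0}, {"x": 0, "y": 0, "z": 0.015, "rx": 0, "ry": 0, "rz": 0}, {"x": 0, "y": 0, "z": 0, "rx": 0, "ry": 0, "rz": 0}]' --claw 0.5

```text
time: 4.0
tool_pos: [0.5225, 0.0249, 0.1101]
ee_rot: [-3.128, 0.014, -2.371]
wrist_force: [-1.4, -0.4, 0.6]
width: 0.0471
```

```bash
python3 -c "
from h import *
import pickle
delta(.519,.0257,.085)
s=cams.snapshot('wrist');save(s,'w2');pickle.dump(s,open('w2.pkl','wb'))
"
```

```text
t 4.0 pos [0.5225 0.0249 0.1101] rot deg [-179.25    0.79 -135.87] F [-1.4 -0.4  0.6] w 0.0471
tool delta mm [ 2.3  3.4 25. ]
```

View pics/w2.png

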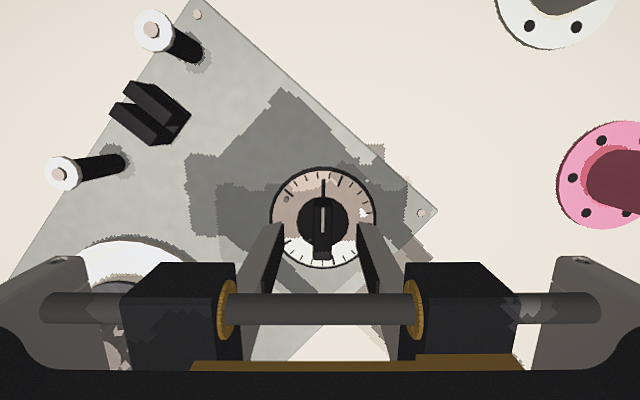

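The bar is aligned with the view at x≈322 and the dial is centred near (323,217), between the fingers. I'll refine the position and go down.

```bash
cat >> h.py <<'E'
def level(yawdeg=None):
    o=robot.get_obs(); R=RR(o['ee_rot']); y=o['ee_rot'][2] if yawdeg is None else np.radians(yawdeg)
    print('rotvec deg',np.degrees(Ro.from_matrix(R.T@RR([np.pi,0,y])).as_rotvec()).round(2))
E
python3 -c "
from h import *
import pickle
s=pickle.load(open('w2.pkl','rb'))
print(plane(s,[[323,217],[323,180]],.063),plane(s,[[322.5,228],[323,208]],.093))
crop(s,260,155,130,120,6,'w2k')
delta(.519,.0257,.085); level()"
```

```text
[[0.52012957 0.02487296 0.063     ]
 [0.54148246 0.00295942 0.063     ]] [[0.52137372 0.02397569 0.093     ]
 [0.53147371 0.01310023 0.093     ]]
t 4.05 pos [0.5227 0.0249 0.111 ] rot deg [-179.24    0.8  -135.89] F [-1.6 -0.6 -0.5] w 0.0469
tool delta mm [ 2.5  3.5 25.9]
rotvec deg [-0.76  0.8  -0.01]
```

View pics/w2k.png

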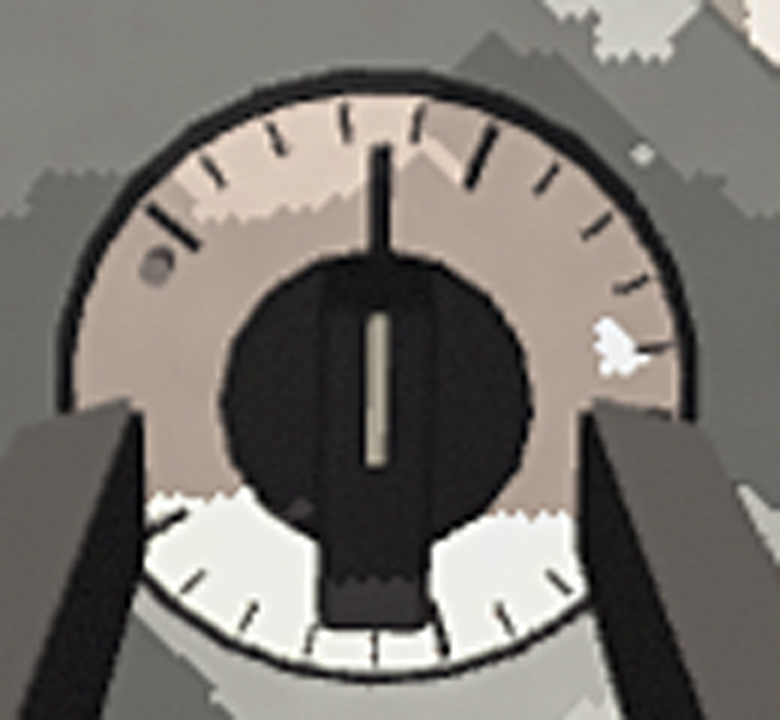

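Call:
jog_arm --series '[{"x": 0.002, "y": 0.002, "z": 0.015, "rx": -0.8, "ry": 0.8, "rz": 0}, {"x": 0, "y": 0, "z": 0.015, "rx": 0, "ry": 0, "rz": 0}, {"x": 0, "y": 0, "z": 0, "rx": 0, "ry": 0, "rz": 0}]' --claw 0.5

```text
time: 4.3
tool_pos: [0.5231, 0.0248, 0.0839]
ee_rot: [-3.138, 0.004, -2.368]
wrist_force: [-0.0, 0.4, -0.2]
width: 0.0473
```

```bash
python3 -c "
from h import *
s=cams.snapshot('wrist');crop(s,200,130,240,170,3,'w3')
s=cams.snapshot('side');crop(s,270,140,110,105,6,'s3')
delta(.52,.025,.073);level()
"
```

```text
t 4.4 pos [0.5245 0.0248 0.0864] rot deg [-179.6     0.39 -135.72] F [-1.3  0.8 -0.6] w 0.0472
tool delta mm [ 3.2  3.4 13.4]
rotvec deg [-0.4   0.39 -0.  ]
```

View pics/w3.png

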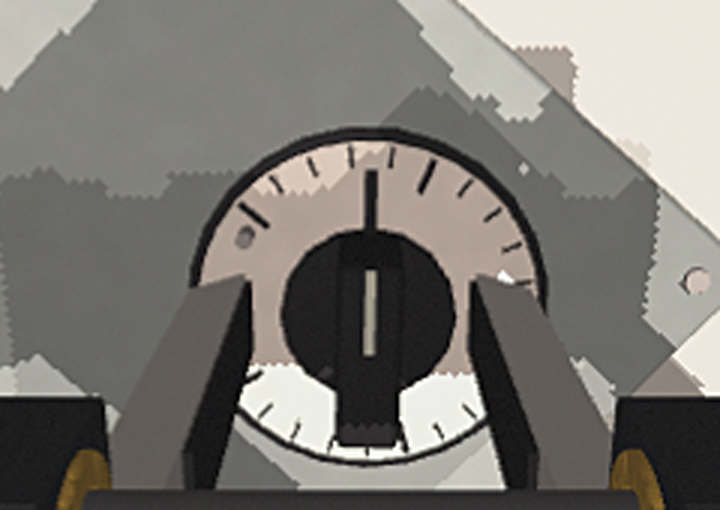

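View pics/s3.png

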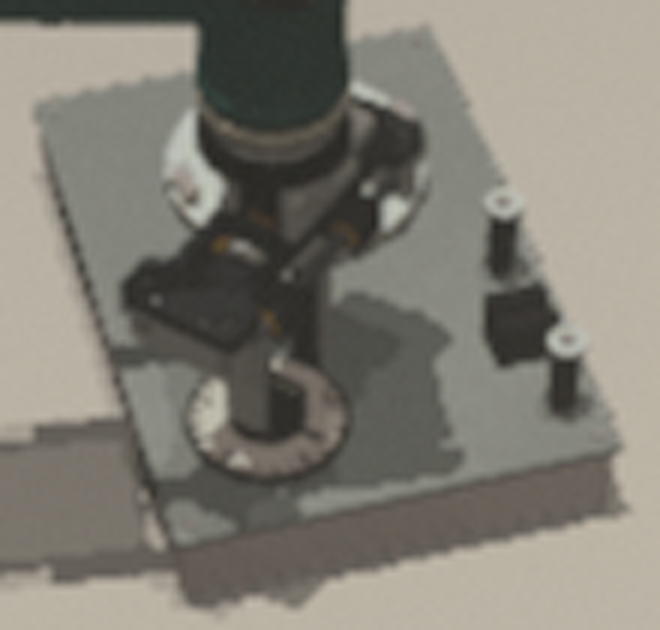

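Call:
jog_arm --series '[{"x": 0.003, "y": 0.003, "z": 0.008, "rx": -0.4, "ry": 0.4, "rz": 0}, {"x": 0, "y": 0, "z": 0.004, "rx": 0, "ry": 0, "rz": 0}, {"x": 0, "y": 0, "z": 0, "rx": 0, "ry": 0, "rz": 0}]' --claw 0.5

```text
time: 4.65
tool_pos: [0.5229, 0.0247, 0.0777]
ee_rot: [-3.137, 0.004, -2.368]
wrist_force: [-0.2, -0.6, -0.2]
width: 0.0473
```

```bash
python3 -c "
from h import *
delta(.52,.025,.073);level()
"
```

```text
t 4.65 pos [0.5229 0.0247 0.0777] rot deg [-179.72    0.23 -135.67] F [-0.2 -0.6 -0.2] w 0.0473
tool delta mm [1.9 2.3 4.6]
rotvec deg [-0.28  0.23 -0.  ]
```

Call:
jog_arm --series '[{"x": 0.003, "y": 0.003, "z": 0.005, "rx": 0, "ry": 0, "rz": 0}, {"x": 0, "y": 0, "z": 0.001, "rx": 0, "ry": 0, "rz": 0}, {"x": 0, "y": 0, "z": 0, "rx": 0, "ry": 0, "rz": 0}, {"x": 0, "y": 0, "z": 0, "rx": 0, "ry": 0, "rz": 0}]' --claw 0.0

```text
time: 4.98
tool_pos: [0.5188, 0.0247, 0.0722]
ee_rot: [-3.135, 0.005, -2.368]
wrist_force: [0.1, 0.7, 0.5]
width: 0.0239
```

Call:
jog_arm --series '[{"x": 0, "y": 0, "z": 0, "rx": 0, "ry": 0, "rz": 0}, {"x": 0, "y": 0, "z": 0, "rx": 0, "ry": 0, "rz": 0}, {"x": 0, "y": 0, "z": 0, "rx": 0, "ry": 0, "rz": 0}]' --claw 0.0

```text
time: 5.23
tool_pos: [0.5198, 0.0257, 0.0723]
ee_rot: [-3.135, 0.008, -2.367]
wrist_force: [-0.1, -0.9, -0.9]
width: 0.0135
```

```bash
python3 -c "
from h import *
delta(.52,.025,.073);level();print(robot.get_obs()['wrist_torque'])
"
```

```text
t 5.23 pos [0.5198 0.0257 0.0723] rot deg [-179.61    0.48 -135.65] F [-0.1 -0.9 -0.9] w 0.0135
tool delta mm [ 0.3 -0.6 -0.7]
rotvec deg [-0.39  0.48 -0.  ]
[-0.20721007  0.23343113 -0.03147267]
```

The fingers are on the bar at 13.5 mm. Now I'll turn it counter-clockwise.

Call:
jog_arm --series '[{"x": 0, "y": 0, "z": 0, "rx": 0, "ry": 0, "rz": -6}, {"x": 0, "y": 0, "z": 0, "rx": 0, "ry": 0, "rz": -6}, {"x": 0, "y": 0, "z": 0, "rx": 0, "ry": 0, "rz": -6}, {"x": 0, "y": 0, "z": 0, "rx": 0, "ry": 0, "rz": -6}, {"x": 0, "y": 0, "z": 0, "rx": 0, "ry": 0, "rz": -6}, {"x": 0, "y": 0, "z": 0, "rx": 0, "ry": 0, "rz": -6}, {"x": 0, "y": 0, "z": 0, "rx": 0, "ry": 0, "rz": -6}]' --claw 0.0

```text
time: 5.82
tool_pos: [0.5207, 0.0277, 0.0723]
ee_rot: [-3.13, 0.005, -1.6]
wrist_force: [0.3, 2.0, -0.9]
width: 0.0136
```

```bash
python3 -c "
from h import *
delta(.52,.025,.073);level();print(robot.get_obs()['wrist_torque'])
"
```

```text
t 5.82 pos [0.5207 0.0277 0.0723] rot deg [-179.33    0.27  -91.7 ] F [ 0.3  2.  -0.9] w 0.0136
tool delta mm [ 2.7  0.6 -0.7]
rotvec deg [-0.67  0.27 -0.  ]
[ 0.22273524 -0.06523845 -0.04323939]
```

Now I'll go on gently towards the stop (a jaw yaw of about −86.5°), watching the torque.

Call:
jog_arm --series '[{"x": 0.001, "y": 0, "z": 0, "rx": 0, "ry": 0, "rz": -3}, {"x": 0.001, "y": 0, "z": 0, "rx": 0, "ry": 0, "rz": -3}, {"x": 0, "y": 0, "z": 0, "rx": 0, "ry": 0, "rz": -2}, {"x": 0, "y": 0, "z": 0, "rx": 0, "ry": 0, "rz": 0}]' --claw 0.0

```text
time: 6.15
tool_pos: [0.5207, 0.0281, 0.0723]
ee_rot: [-3.129, 0.008, -1.452]
wrist_force: [1.8, 0.5, -1.1]
width: 0.0144
```

```bash
python3 -c "
from h import *
delta(.52,.025,.073);level();print(robot.get_obs()['wrist_torque'])
s=cams.snapshot('wrist');crop(s,200,130,240,170,3,'w4')
"
```

```text
t 6.15 pos [0.5207 0.0281 0.0723] rot deg [-179.29    0.44  -83.19] F [ 1.8  0.5 -1.1] w 0.0144
tool delta mm [ 3.   1.1 -0.7]
rotvec deg [-0.71  0.44 -0.  ]
[ 0.06893694 -0.1188741  -0.5251667 ]
```

View pics/w4.png

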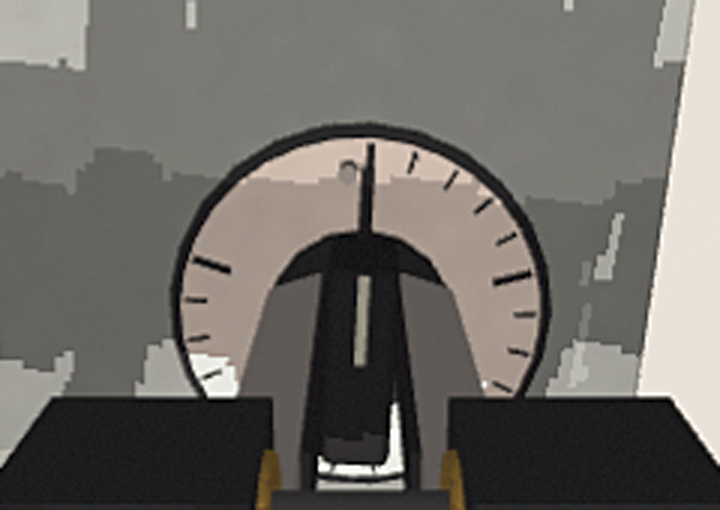

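The pointer at crop (370,150–235) lies on the zero tick, and the torque rose to 0.5 N m, so the knob is at the stop. I'll release it and go up.

Call:
jog_arm --series '[{"x": 0, "y": 0, "z": 0, "rx": 0, "ry": 0, "rz": 0}, {"x": 0, "y": 0, "z": 0, "rx": 0, "ry": 0, "rz": 0}, {"x": 0, "y": 0, "z": 0, "rx": 0, "ry": 0, "rz": 0}, {"x": 0, "y": 0, "z": 0, "rx": 0, "ry": 0, "rz": 0}]' --claw 0.7

```text
time: 6.53
tool_pos: [0.5202, 0.0272, 0.0726]
ee_rot: [-3.131, 0.006, -1.454]
wrist_force: [-0.3, 0.1, 0.1]
width: 0.0374
```

Call:
jog_arm --series '[{"x": 0, "y": 0, "z": -0.04, "rx": -0.7, "ry": 0.4, "rz": 0}, {"x": 0, "y": 0, "z": -0.04, "rx": 0, "ry": 0, "rz": 0}, {"x": 0, "y": 0, "z": -0.04, "rx": 0, "ry": 0, "rz": 0}, {"x": 0, "y": 0, "z": -0.025, "rx": 0, "ry": 0, "rz": 0}, {"x": 0, "y": 0, "z": 0, "rx": 0, "ry": 0, "rz": 0}]' --claw 0.7

```text
time: 6.95
tool_pos: [0.5145, 0.0267, 0.2165]
ee_rot: [3.122, 0.0, -1.454]
wrist_force: [0.1, -0.4, 0.7]
width: 0.0653
```

```bash
python3 -c "
from h import *
import pickle
s=cams.snapshot('wrist');save(s,'w5');pickle.dump(s,open('w5.pkl','wb'))
delta(.508,-.2572,.22);level()
"
```

```text
t 7.0 pos [0.5139 0.0268 0.2145] rot deg [ 1.7875e+02  5.0000e-02 -8.3320e+01] F [ 0.3  0.  -0.4] w 0.0658
tool delta mm [281.3  39.   -4.9]
rotvec deg [1.25 0.05 0.  ]
```

View pics/w5.png

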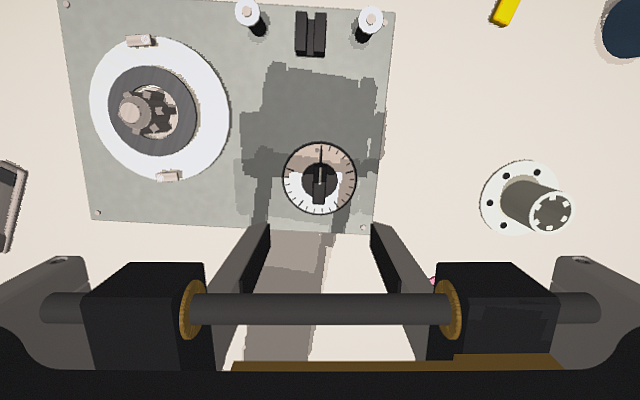

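The counter at (320,178) shows the pointer at zero. The spindle at (145,110) and the white hub at (530,200) are both visible. I'll enlarge all three for measuring.

```bash
python3 -c "
from h import *
import pickle
s=pickle.load(open('w5.pkl','rb'))
crop(s,85,50,150,110,5,'w5s'); crop(s,475,150,110,90,7,'w5h'); crop(s,280,138,80,80,6,'w5k')
"
```

```text
(no output)
```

View pics/w5s.png

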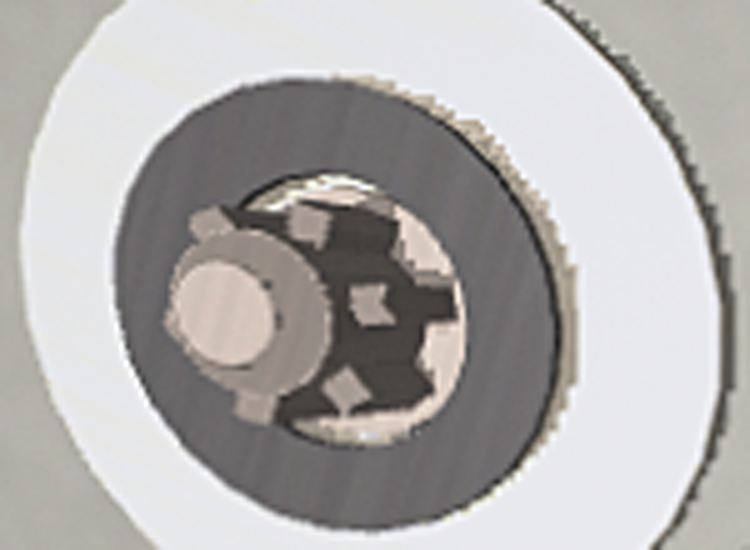

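View pics/w5h.png

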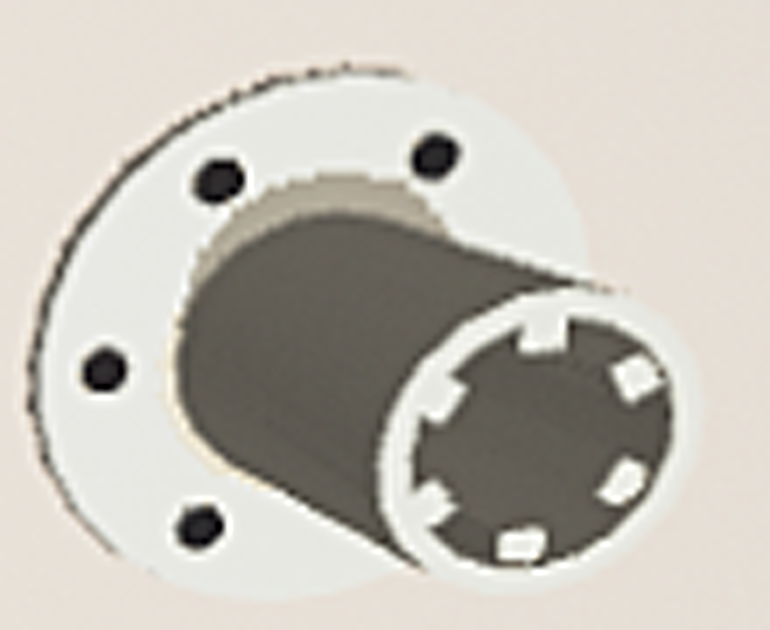

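View pics/w5k.png

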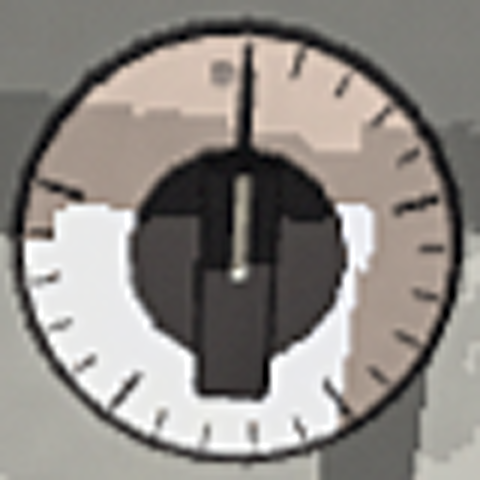

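```bash
cat >> h.py <<'E'
from scipy.optimize import least_squares
def fit6(s,px,z,r0,c0,fixr=False):
    px=np.array(px,float)
    def mod(p):
        best=None
        r=r0 if fixr else p[3]
        a=p[2]+np.arange(6)*np.pi/3
        q=proj(s,np.c_[p[0]+r*np.cos(a),p[1]+r*np.sin(a),np.full(6,z)])
        D=np.linalg.norm(px[:,None]-q[None],axis=2); j=D.argmin(1)
        return (px-q[j]).ravel()
    best=None
    for a0 in np.radians([0,15,30,45]):
        f=least_squares(mod,[c0[0],c0[1],a0,r0],x_scale=[.01,.01,.3,.005])
        if best is None or f.cost<best.cost: best=f
    p=best.x; print('c',p[:2].round(4),'ang mod60',round(np.degrees(p[2])%60,2),'r',round(p[3],4),'rms px',round(np.sqrt(2*best.cost/len(px)),2)); return p
def fc(ox,oy,f,pts): return [[ox+(x+.5)/f-.5,oy+(y+.5)/f-.5] for x,y in pts]
E
python3 -c "
from h import *
import pickle
s=pickle.load(open('w5.pkl','rb'))
sp=fc(85,50,5,[(211,222),(310,226),(373,304),(348,388),(258,405)])
for z in (.103,.105,.107): fit6(s,sp,z,.018,(.573,.204))
hb=fc(475,150,7,[(542,335),(638,378),(623,481),(521,545),(433,505),(441,397)])
fit6(s,hb,.062,.01975,(.508,-.257)); fit6(s,hb,.062,.01975,(.508,-.257),True)
fl=fc(475,150,7,[(219,181),(435,156),(104,370),(200,527)])
fit6(s,fl,.004,.043,(.508,-.257))
print('nose',plane(s,fc(85,50,5,[(222,313)]),.122))
k=plane(s,fc(280,138,6,[(238,275),(245,178)]),.094);d=k[1]-k[0];print(k,np.degrees(np.arctan2(d[1],d[0])))
# rewinder yaw: posts z .118 ; corner screws
c=plane(s,[[96,213],[363,228],[66.5,4]],.06);print(c)
d=c[2]-c[0];print(np.degrees(np.arctan2(d[1],d[0])));d=c[0]-c[1];print(np.degrees(np.arctan2(-d[0],d[1])))
"
```

```text
c [0.5737 0.206 ] ang mod60 41.45 r 0.0185 rms px 1.08
c [0.5738 0.2048] ang mod60 41.45 r 0.0184 rms px 1.08
c [0.5739 0.2037] ang mod60 41.45 r 0.0183 rms px 1.08
c [ 0.5103 -0.256 ] ang mod60 13.33 r 0.0193 rms px 0.27
c [ 0.5103 -0.2561] ang mod60 13.33 r 0.0198 rms px 0.44
c [ 0.5103 -0.2561] ang mod60 43.42 r 0.042 rms px 0.04
nose [[0.57343064 0.20557749 0.122     ]]
[[0.52120675 0.02711342 0.094     ]
 [0.53844863 0.02789608 0.094     ]] 2.5990210429594254
[[ 0.44520596  0.29186499  0.06      ]
 [ 0.4637411  -0.03345426  0.06      ]
 [ 0.66971772  0.30308499  0.06      ]]
2.860984893882152
3.2609139594306353
```

Measured from this picture:
- Knob: its axis points at 2.6° in the world and the rewinder's yaw is about 3°, so it is at zero.
- Hub: centre (0.510, −0.256), splines at 13.3° (mod 60).
- Spindle: centre (0.574, 0.205), ribs at 41.5°, so the hub needs to be at 11.5°, a turn of about −2°.

Next I'll go above the hub.

Call:
jog_arm --series '[{"x": 0.036, "y": 0.005, "z": 0, "rx": 1.2, "ry": 0, "rz": 0}, {"x": 0.036, "y": 0.005, "z": 0, "rx": 0, "ry": 0, "rz": 0}, {"x": 0.036, "y": 0.005, "z": 0, "rx": 0, "ry": 0, "rz": 0}, {"x": 0.036, "y": 0.005, "z": 0, "rx": 0, "ry": 0, "rz": 0}, {"x": 0.036, "y": 0.005, "z": 0, "rx": 0, "ry": 0, "rz": 0}, {"x": 0.036, "y": 0.005, "z": 0, "rx": 0, "ry": 0, "rz": 0}, {"x": 0.036, "y": 0.005, "z": 0, "rx": 0, "ry": 0, "rz": 0}, {"x": 0.02, "y": 0.002, "z": 0, "rx": 0, "ry": 0, "rz": 0}, {"x": 0, "y": 0, "z": 0, "rx": 0, "ry": 0, "rz": 0}]' --claw 1

```text
time: 7.75
tool_pos: [0.5026, -0.2542, 0.1925]
ee_rot: [3.119, 0.016, -1.446]
wrist_force: [-0.2, 0.8, 0.4]
width: 0.0938
```

```bash
python3 -c "
from h import *
import pickle
delta(.5103,-.256,.15);level()
s=cams.snapshot('wrist');save(s,'w6');pickle.dump(s,open('w6.pkl','wb'))
"
```

```text
t 7.75 pos [ 0.5026 -0.2542  0.1925] rot deg [178.68   0.9  -82.84] F [-0.2  0.8  0.4] w 0.0938
tool delta mm [ 3.4 -8.4 42.3]
rotvec deg [1.32 0.9  0.01]
```

View pics/w6.png

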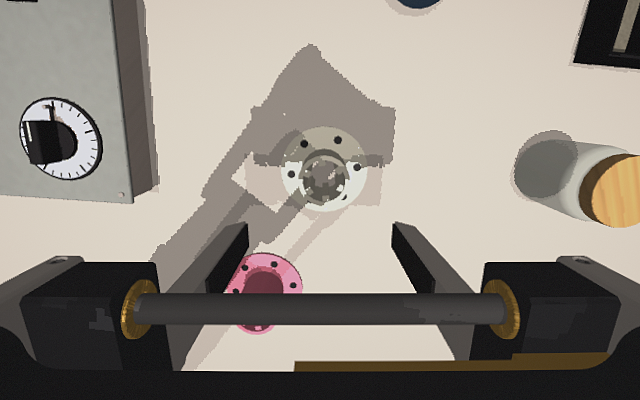

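The white hub is between the fingers at (325,168), with flange holes at (304,144), (338,140), (291,174) and (357,167). Pink sits off to the lower left at (270,290), about 190 mm away, and the fingers clear it.

```bash
python3 -c "
from h import *
import pickle
s=pickle.load(open('w6.pkl','rb'))
crop(s,275,115,100,105,6,'w6h')
fit6(s,[[304,144],[338,140],[291,174],[357,167],[345,197]],.004,.042,(.51,-.256))
"
```

```text
c [ 0.5098 -0.2572] ang mod60 44.03 r 0.0424 rms px 0.74
```

View pics/w6h.png

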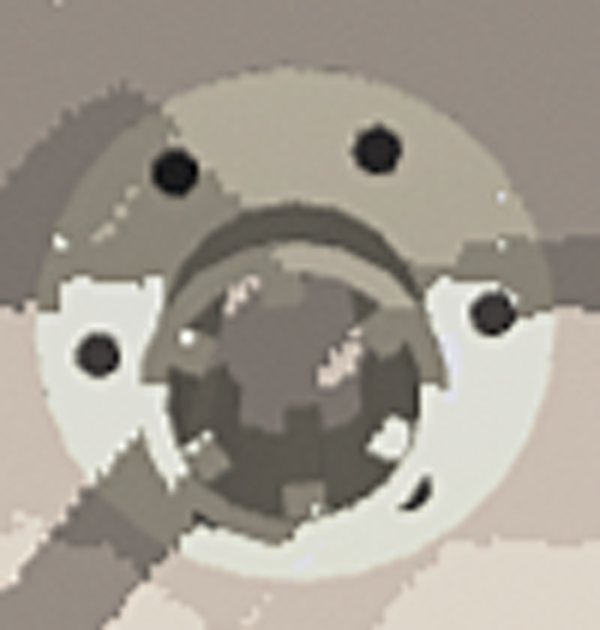

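Call:
jog_arm --series '[{"x": 0.003, "y": -0.009, "z": 0.02, "rx": 1.3, "ry": 0.9, "rz": 0}, {"x": 0, "y": 0, "z": 0.035, "rx": 0, "ry": 0, "rz": 0}, {"x": 0, "y": 0, "z": 0.03, "rx": 0, "ry": 0, "rz": 0}, {"x": 0, "y": 0, "z": 0.01, "rx": 0, "ry": 0, "rz": 0}, {"x": 0, "y": 0, "z": 0, "rx": 0, "ry": 0, "rz": 0}]' --claw 1

```text
time: 8.22
tool_pos: [0.51, -0.2471, 0.0894]
ee_rot: [3.139, 0.008, -1.442]
wrist_force: [0.2, 0.9, 0.3]
width: 0.0939
```

```bash
python3 -c "
from h import *
delta(.51,-.2565,.007);level()
"
```

```text
t 8.22 pos [ 0.51   -0.2471  0.0894] rot deg [179.83   0.46 -82.6 ] F [0.2 0.9 0.3] w 0.0939
tool delta mm [10.   1.  82.3]
rotvec deg [0.17 0.46 0.  ]
```

Call:
jog_arm --series '[{"x": 0.01, "y": 0.001, "z": 0.01, "rx": 0.2, "ry": 0.4, "rz": 0}, {"x": 0.002, "y": 0, "z": 0.02, "rx": 0, "ry": 0, "rz": 0}, {"x": 0, "y": 0, "z": 0.02, "rx": 0, "ry": 0, "rz": 0}, {"x": 0, "y": 0, "z": 0.015, "rx": 0, "ry": 0, "rz": 0}, {"x": 0, "y": 0, "z": 0, "rx": 0, "ry": 0, "rz": 0}]' --claw 1

```text
time: 8.63
tool_pos: [0.5138, -0.2548, 0.0274]
ee_rot: [-3.136, -0.001, -1.435]
wrist_force: [-0.8, 0.2, -0.5]
width: 0.0939
```

```bash
python3 -c "
from h import *
delta(.51,-.2565,.007);level()
"
```

```text
t 8.63 pos [ 0.5138 -0.2548  0.0274] rot deg [-1.7968e+02 -6.0000e-02 -8.2210e+01] F [-0.8  0.2 -0.5] w 0.0939
tool delta mm [ 1.1  4.1 20.4]
rotvec deg [-0.32 -0.06  0.  ]
```

Call:
jog_arm --series '[{"x": 0.001, "y": 0.005, "z": 0.01, "rx": -0.3, "ry": 0, "rz": 0}, {"x": 0, "y": 0, "z": 0.01, "rx": 0, "ry": 0, "rz": 0}, {"x": 0, "y": 0, "z": 0, "rx": 0, "ry": 0, "rz": 0}, {"x": 0, "y": 0, "z": 0, "rx": 0, "ry": 0, "rz": 0}]' --claw 1

```text
time: 8.97
tool_pos: [0.5116, -0.2563, 0.0107]
ee_rot: [-3.137, -0.005, -1.432]
wrist_force: [0.3, 0.3, 0.4]
width: 0.0938
```

```bash
python3 -c "
from h import *
delta(.51,-.2565,.007);level()
s=cams.snapshot('wrist');crop(s,160,120,320,200,2.5,'w7')
"
```

```text
t 8.97 pos [ 0.5116 -0.2563  0.0107] rot deg [-179.71   -0.29  -82.07] F [0.3 0.3 0.4] w 0.0938
tool delta mm [-0.1  1.6  3.7]
rotvec deg [-0.29 -0.29  0.  ]
```

View pics/w7.png

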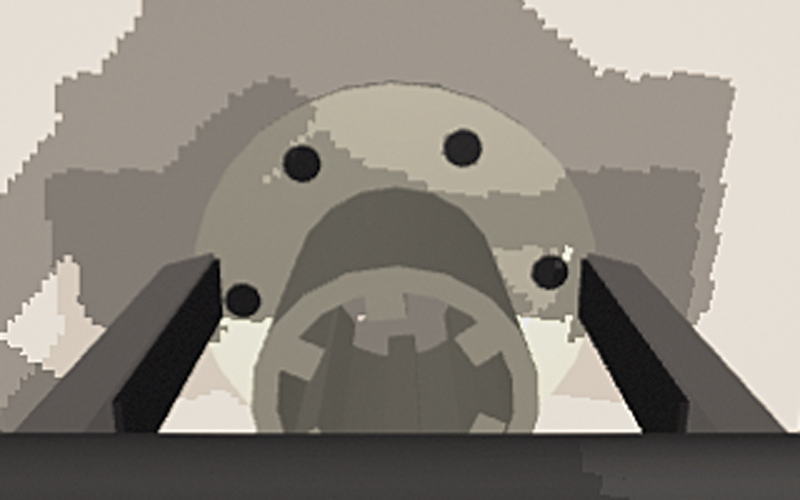

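The barrel is centred between the fingers. I'll drop a little more and grip.

Call:
jog_arm --series '[{"x": 0, "y": 0.002, "z": 0.003, "rx": -0.3, "ry": -0.3, "rz": 0}, {"x": 0, "y": 0, "z": 0, "rx": 0, "ry": 0, "rz": 0}, {"x": 0, "y": 0, "z": 0, "rx": 0, "ry": 0, "rz": 0}, {"x": 0, "y": 0, "z": 0, "rx": 0, "ry": 0, "rz": 0}, {"x": 0, "y": 0, "z": 0, "rx": 0, "ry": 0, "rz": 0}, {"x": 0, "y": 0, "z": 0, "rx": 0, "ry": 0, "rz": 0}, {"x": 0, "y": 0, "z": 0, "rx": 0, "ry": 0, "rz": 0}, {"x": 0, "y": 0, "z": 0, "rx": 0, "ry": 0, "rz": 0}]' --claw 0.3

```text
time: 9.68
tool_pos: [0.511, -0.2577, 0.0102]
ee_rot: [-3.139, -0.002, -1.433]
wrist_force: [0.1, -0.2, -0.3]
width: 0.0566
```

```bash
python3 -c "
from h import *
delta(.51,-.2565,.007);level()
s=cams.snapshot('wrist');crop(s,160,120,320,200,2.5,'w8')
"
```

```text
t 9.68 pos [ 0.511  -0.2577  0.0102] rot deg [-1.7982e+02 -1.0000e-01 -8.2100e+01] F [ 0.1 -0.2 -0.3] w 0.0566
tool delta mm [-1.3  0.8  3.2]
rotvec deg [-0.18 -0.1   0.  ]
```

View pics/w8.png

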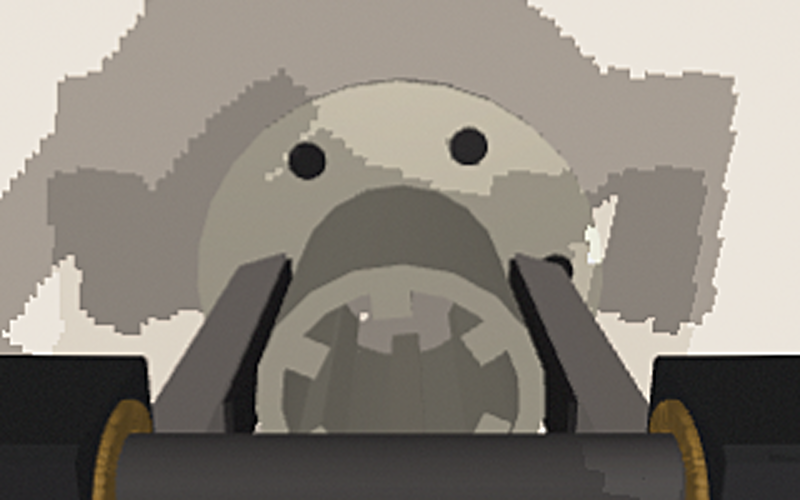

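The hub is gripped (width 56.6 mm on the 56 mm barrel). I'll lift it.

Call:
jog_arm --series '[{"x": 0, "y": 0, "z": -0.02, "rx": 0, "ry": 0, "rz": 0}, {"x": 0, "y": 0, "z": -0.04, "rx": 0, "ry": 0, "rz": 0}, {"x": 0, "y": 0, "z": -0.04, "rx": 0, "ry": 0, "rz": 0}, {"x": 0, "y": 0, "z": -0.04, "rx": 0, "ry": 0, "rz": 0}, {"x": 0, "y": 0, "z": -0.04, "rx": 0, "ry": 0, "rz": 0}, {"x": 0, "y": 0, "z": -0.01, "rx": 0, "ry": 0, "rz": 0}, {"x": 0, "y": 0, "z": 0, "rx": 0, "ry": 0, "rz": 0}]' --claw 0

```text
time: 10.32
tool_pos: [0.5065, -0.2551, 0.1998]
ee_rot: [3.131, 0.009, -1.433]
wrist_force: [0.4, 0.0, -2.2]
width: 0.0567
```

```bash
python3 -c "
from h import *
delta(.5735,.205,.2);level()
s=cams.snapshot('wrist');crop(s,160,120,320,200,2.5,'w9')
"
```

```text
t 10.32 pos [ 0.5065 -0.2551  0.1998] rot deg [179.37   0.54 -82.1 ] F [ 0.4  0.  -2.2] w 0.0567
tool delta mm [-446.5 -129.7    2.6]
rotvec deg [0.63 0.54 0.  ]
```

View pics/w9.png

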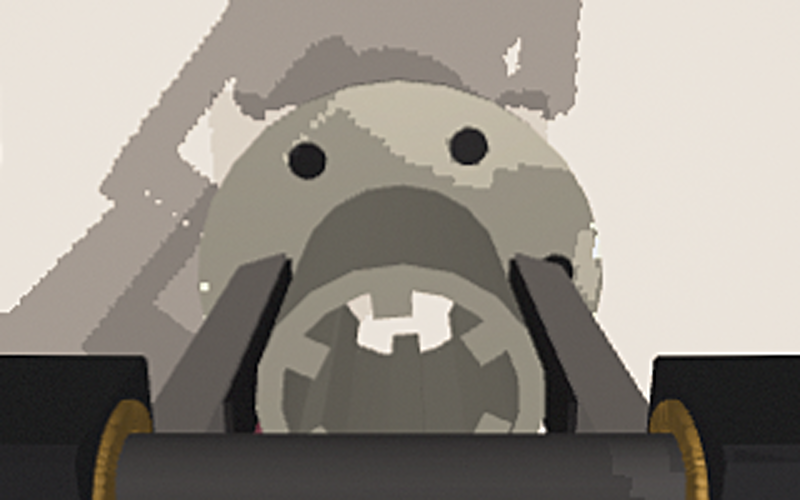

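The hub is held level, in the same position relative to the fingers. I'll carry it to a stop just short of the spindle, where the wrist camera can see the spindle beyond the hub.

Call:
jog_arm --series '[{"x": -0.02, "y": -0.001, "z": -0.002, "rx": 0.6, "ry": 0.5, "rz": 0}, {"x": -0.037, "y": -0.001, "z": 0, "rx": 0, "ry": 0, "rz": 0}, {"x": -0.037, "y": -0.001, "z": 0, "rx": 0, "ry": 0, "rz": 0}, {"x": -0.037, "y": -0.001, "z": 0, "rx": 0, "ry": 0, "rz": 0}, {"x": -0.037, "y": -0.001, "z": 0, "rx": 0, "ry": 0, "rz": 0}, {"x": -0.037, "y": -0.001, "z": 0, "rx": 0, "ry": 0, "rz": 0}, {"x": -0.037, "y": -0.001, "z": 0, "rx": 0, "ry": 0, "rz": 0}, {"x": -0.037, "y": -0.001, "z": 0, "rx": 0, "ry": 0, "rz": 0}, {"x": -0.037, "y": -0.001, "z": 0, "rx": 0, "ry": 0, "rz": 0}, {"x": -0.037, "y": -0.001, "z": 0, "rx": 0, "ry": 0, "rz": 0}, {"x": -0.037, "y": -0.001, "z": 0, "rx": 0, "ry": 0, "rz": 0}, {"x": -0.037, "y": -0.001, "z": 0, "rx": 0, "ry": 0, "rz": 0}]' --claw 0

```text
time: 11.37
tool_pos: [0.4428, 0.1812, 0.1625]
ee_rot: [3.081, 0.013, -1.451]
wrist_force: [0.1, -0.5, -1.0]
width: 0.0566
```

```bash
python3 -c "
from h import *
delta(.455,.189,.2);level()
"
```

```text
t 11.37 pos [0.4428 0.1812 0.1625] rot deg [176.54   0.73 -83.11] F [ 0.1 -0.5 -1. ] w 0.0566
tool delta mm [ -6.8 -10.7 -38.2]
rotvec deg [3.46 0.73 0.02]
```

Call:
jog_arm --series '[{"x": 0, "y": 0, "z": -0.015, "rx": 2, "ry": 0.7, "rz": 0}, {"x": 0, "y": -0.005, "z": -0.015, "rx": 1.5, "ry": 0, "rz": 0}, {"x": 0, "y": 0, "z": -0.005, "rx": 0, "ry": 0, "rz": 0}, {"x": 0, "y": 0, "z": 0, "rx": 0, "ry": 0, "rz": 0}]' --claw 0

```text
time: 11.7
tool_pos: [0.442, 0.1878, 0.1854]
ee_rot: [3.122, 0.0, -1.438]
wrist_force: [-0.3, -0.0, -1.8]
width: 0.057
```

```bash
python3 -c "
from h import *
import pickle
delta(.455,.189,.2);level()
s=cams.snapshot('wrist');save(s,'w10');pickle.dump(s,open('w10.pkl','wb'));crop(s,240,20,160,110,5,'w10s')
delta(.455,.189,.2);level()
"
```

```text
t 11.7 pos [0.442  0.1878 0.1854] rot deg [ 1.7886e+02  2.0000e-02 -8.2390e+01] F [-0.3 -0.  -1.8] w 0.057
tool delta mm [  0.5 -12.7 -14.9]
rotvec deg [1.14 0.02 0.  ]
t 11.75 pos [0.442  0.1875 0.185 ] rot deg [ 1.7883e+02  3.0000e-02 -8.2430e+01] F [ 0.  -0.3 -0.6] w 0.0565
tool delta mm [  0.2 -12.8 -15.3]
rotvec deg [1.17 0.03 0.  ]
```

View pics/w10.png

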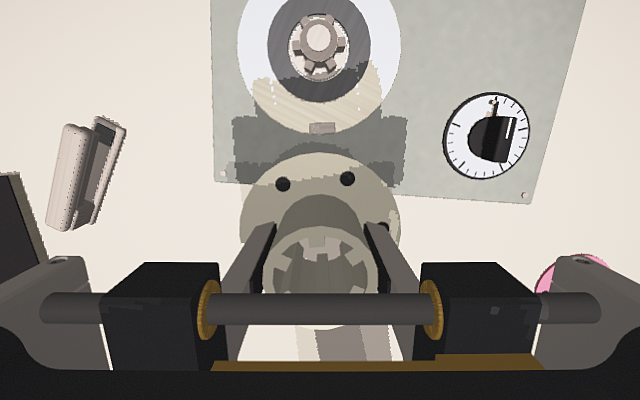

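View pics/w10s.png

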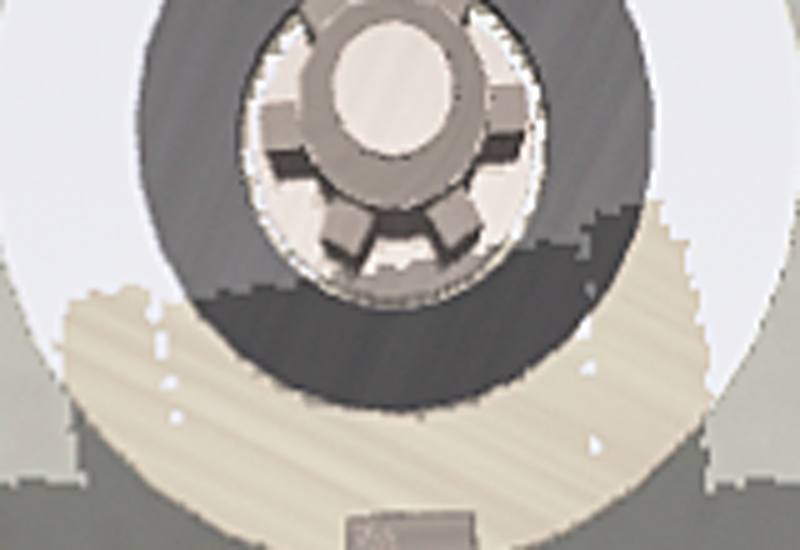

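```bash
python3 -c "
from h import *
import pickle
s=pickle.load(open('w10.pkl','rb'))
sp=fc(240,20,5,[(282,125),(348,228),(455,220),(508,107)])
for z in (.104,.106): fit6(s,sp,z,.018,(.573,.204)); fit6(s,sp,z,.0185,(.573,.204),True)
print('nose',plane(s,fc(240,20,5,[(393,88)]),.122),'plate ring',plane(s,fc(240,20,5,[(396,115)]),.086))
fit6(s,[[283,184],[347,179],[384.5,227]],.1788,.0422,(.442,.1878),True)
crop(s,240,140,165,160,5,'w10h')
"
```

```text
c [0.5732 0.2053] ang mod60 41.63 r 0.0182 rms px 0.39
c [0.5733 0.2054] ang mod60 41.62 r 0.0185 rms px 0.49
c [0.5728 0.2053] ang mod60 41.63 r 0.0181 rms px 0.39
c [0.5729 0.2053] ang mod60 41.62 r 0.0185 rms px 0.6
nose [[0.57331997 0.20553386 0.122     ]] plate ring [[0.57732062 0.20572353 0.086     ]]
c [0.4414 0.1857] ang mod60 43.88 r 0.0422 rms px 1.12
```

View pics/w10h.png

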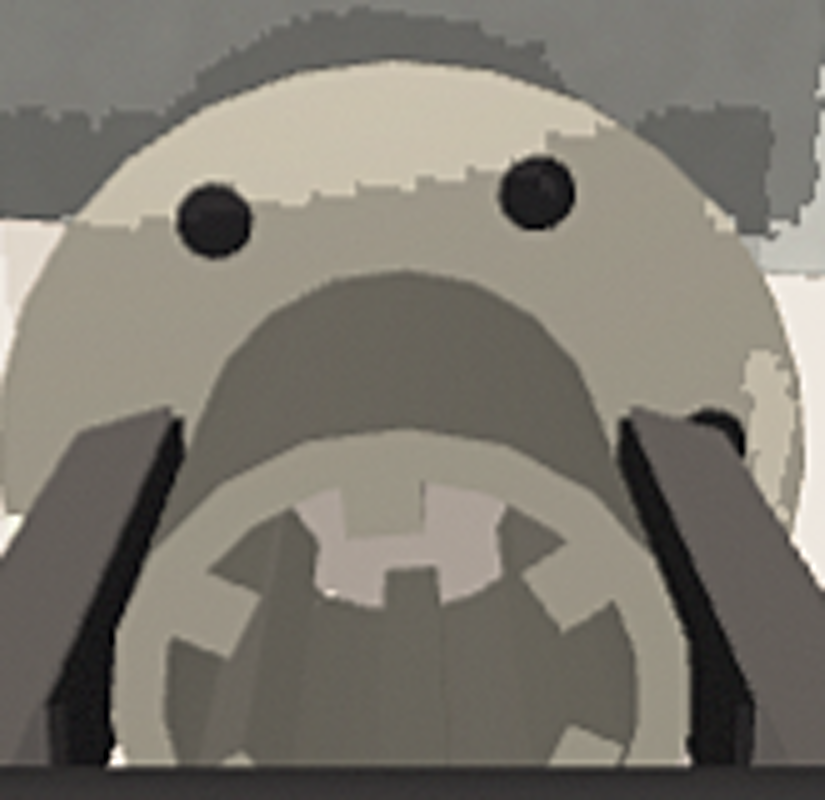

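```bash
python3 -c "
from h import *
import pickle
s=pickle.load(open('w10.pkl','rb'))
o=robot.get_obs();print(o['tool_pos'])
fit6(s,fc(240,140,5,[(214,221),(538,192)]),.179,.0422,(.442,.1878),True)
fit6(s,fc(240,140,5,[(383,512),(213,613),(570,585)]),.237,.0196,(.442,.1878),True)
"
```

```text
[0.44199321 0.18746523 0.18498679]
c [0.4415 0.1867] ang mod60 42.82 r 0.0422 rms px 0.22
c [0.4428 0.1871] ang mod60 12.5 r 0.0196 rms px 0.71
```

The hub in hand is at about 12.7° and the ribs at 41.6°, so the target is 11.6°, a jaw yaw of about −83.5°. The spindle axis is at (0.573, 0.2055). I'll go over it.

```bash
python3 -c "
from h import *
delta(.5735,.2057,.18);level(-83.5)
"
```

```text
t 11.75 pos [0.442  0.1875 0.185 ] rot deg [ 1.7883e+02  3.0000e-02 -8.2430e+01] F [ 0.  -0.3 -0.6] w 0.0565
tool delta mm [  -0.8 -132.8    2.3]
rotvec deg [1.17 0.02 1.07]
```

Call:
jog_arm --series '[{"x": 0, "y": -0.02, "z": 0, "rx": 1.2, "ry": 0, "rz": 1}, {"x": 0, "y": -0.03, "z": 0, "rx": 0, "ry": 0, "rz": 0}, {"x": 0, "y": -0.03, "z": 0, "rx": 0, "ry": 0, "rz": 0}, {"x": 0, "y": -0.03, "z": 0, "rx": 0, "ry": 0, "rz": 0}, {"x": 0, "y": -0.02, "z": 0, "rx": 0, "ry": 0, "rz": 0}, {"x": 0, "y": 0, "z": 0, "rx": 0, "ry": 0, "rz": 0}]' --claw 0

```text
time: 12.25
tool_pos: [0.576, 0.1934, 0.1783]
ee_rot: [3.135, -0.001, -1.47]
wrist_force: [0.1, 0.2, -2.4]
width: 0.0563
```

```bash
python3 -c "
from h import *
delta(.5735,.2057,.14);level(-83.5)
"
```

```text
t 12.25 pos [0.576  0.1934 0.1783] rot deg [ 1.796e+02 -8.000e-02 -8.423e+01] F [ 0.1  0.2 -2.4] w 0.0563
tool delta mm [-12.5   1.   38.3]
rotvec deg [ 0.4  -0.08 -0.73]
```

Call:
jog_arm --series '[{"x": -0.012, "y": 0.001, "z": 0.01, "rx": 0.4, "ry": 0, "rz": -0.7}, {"x": -0.001, "y": 0.001, "z": 0.01, "rx": 0, "ry": 0, "rz": 0}, {"x": 0, "y": 0, "z": 0.01, "rx": 0, "ry": 0, "rz": 0}, {"x": 0, "y": 0, "z": 0, "rx": 0, "ry": 0, "rz": 0}]' --claw 0

```text
time: 12.58
tool_pos: [0.5722, 0.2002, 0.1426]
ee_rot: [3.134, -0.003, -1.466]
wrist_force: [-0.3, 0.0, -1.8]
width: 0.0568
```

```bash
python3 -c "
from h import *
delta(.5735,.2057,.14);level(-83.5)
s=cams.snapshot('wrist');crop(s,160,100,320,200,2.5,'w11')
s=cams.snapshot('top');crop(s,205,150,133,100,6,'t11')
"
```

```text
t 12.58 pos [0.5722 0.2002 0.1426] rot deg [179.56  -0.2  -84.02] F [-0.3  0.  -1.8] w 0.0568
tool delta mm [-5.4 -1.9  2.6]
rotvec deg [ 0.44 -0.19 -0.52]
```

View pics/w11.png

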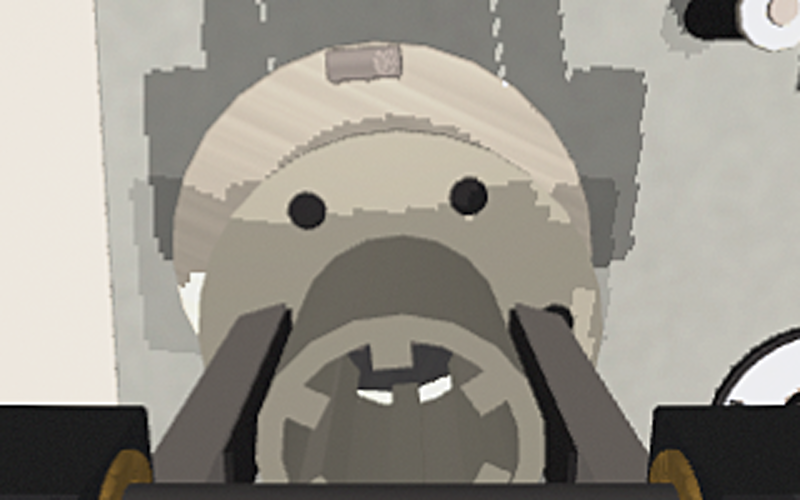

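The platter is visible behind the hub, slightly left of it, matching the 5 mm still to go. I'll fine-correct.

Call:
jog_arm --series '[{"x": -0.006, "y": -0.002, "z": 0, "rx": 0.4, "ry": -0.2, "rz": -0.5}, {"x": 0, "y": 0, "z": 0, "rx": 0, "ry": 0, "rz": 0}, {"x": 0, "y": 0, "z": 0, "rx": 0, "ry": 0, "rz": 0}]' --claw 0

```text
time: 12.93
tool_pos: [0.5749, 0.2068, 0.1473]
ee_rot: [-3.135, 0.001, -1.457]
wrist_force: [-0.0, -0.8, -1.7]
width: 0.0563
```

```bash
python3 -c "
from h import *
delta(.5735,.2057,.13);level(-83.5)
"
```

```text
t 12.93 pos [0.5749 0.2068 0.1473] rot deg [-1.796e+02  7.000e-02 -8.350e+01] F [-0.  -0.8 -1.7] w 0.0563
tool delta mm [ 0.9  1.7 17.3]
rotvec deg [-0.4   0.07 -0.  ]
```

Call:
jog_arm --series '[{"x": 0.001, "y": 0.002, "z": 0.006, "rx": -0.4, "ry": 0, "rz": 0}, {"x": 0, "y": 0, "z": 0.006, "rx": 0, "ry": 0, "rz": 0}, {"x": 0, "y": 0, "z": 0.004, "rx": 0, "ry": 0, "rz": 0}, {"x": 0, "y": 0, "z": 0, "rx": 0, "ry": 0, "rz": 0}]' --claw 0

```text
time: 13.27
tool_pos: [0.5736, 0.2061, 0.1321]
ee_rot: [-3.138, 0.002, -1.457]
wrist_force: [-0.7, 0.3, -1.2]
width: 0.0567
```

```bash
python3 -c "
from h import *
delta(.5735,.2057,.12);level(-83.5)
"
```

```text
t 13.27 pos [0.5736 0.2061 0.1321] rot deg [-1.7981e+02  1.0000e-01 -8.3450e+01] F [-0.7  0.3 -1.2] w 0.0567
tool delta mm [ 0.4  0.2 12.1]
rotvec deg [-0.19  0.1   0.05]
```

Position is within 0.5 mm. I'll go down over the nose and pilot.

Call:
jog_arm --series '[{"x": 0, "y": 0, "z": 0.005, "rx": -0.2, "ry": 0.1, "rz": 0}, {"x": 0, "y": 0, "z": 0.004, "rx": 0, "ry": 0, "rz": 0}, {"x": 0, "y": 0, "z": 0.003, "rx": 0, "ry": 0, "rz": 0}, {"x": 0, "y": 0, "z": 0, "rx": 0, "ry": 0, "rz": 0}]' --claw 0

```text
time: 13.6
tool_pos: [0.5732, 0.206, 0.1179]
ee_rot: [3.139, -0.0, -1.457]
wrist_force: [-0.3, 0.2, -1.6]
width: 0.0566
```

```bash
python3 -c "
from h import *
delta(.5735,.2057,.12);level(-83.5);print(robot.get_obs()['wrist_torque'])
"
```

```text
t 13.6 pos [0.5732 0.206  0.1179] rot deg [ 1.7988e+02 -3.0000e-02 -8.3450e+01] F [-0.3  0.2 -1.6] w 0.0566
tool delta mm [ 0.3 -0.2 -2.1]
rotvec deg [ 0.12 -0.03  0.05]
[ 0.01210537  0.05220726 -0.04566117]
```

There's no contact force so far. I'll go on into the splines.

Call:
jog_arm --series '[{"x": 0, "y": 0, "z": 0.004, "rx": 0, "ry": 0, "rz": 0}, {"x": 0, "y": 0, "z": 0.003, "rx": 0, "ry": 0, "rz": 0}, {"x": 0, "y": 0, "z": 0, "rx": 0, "ry": 0, "rz": 0}]' --claw 0

```text
time: 13.85
tool_pos: [0.5732, 0.206, 0.1099]
ee_rot: [3.139, -0.001, -1.457]
wrist_force: [0.1, -0.2, -2.3]
width: 0.0568
```

```bash
python3 -c "
from h import *
delta(.5735,.2057,.0962);level(-83.5);print(robot.get_obs()['wrist_torque'])
"
```

```text
t 13.85 pos [0.5732 0.206  0.1099] rot deg [ 1.7986e+02 -3.0000e-02 -8.3460e+01] F [ 0.1 -0.2 -2.3] w 0.0568
tool delta mm [ 0.3 -0.3 13.7]
rotvec deg [ 0.14 -0.03  0.04]
[0.01293058 0.04558485 0.01723245]
```

Call:
jog_arm --series '[{"x": 0, "y": 0, "z": 0.005, "rx": 0, "ry": 0, "rz": 0}, {"x": 0, "y": 0, "z": 0.005, "rx": 0, "ry": 0, "rz": 0}, {"x": 0, "y": 0, "z": 0, "rx": 0, "ry": 0, "rz": 0}]' --claw 0

```text
time: 14.1
tool_pos: [0.5734, 0.206, 0.0991]
ee_rot: [3.14, -0.0, -1.457]
wrist_force: [-0.1, 0.1, -1.3]
width: 0.0566
```

```bash
python3 -c "
from h import *
delta(.5735,.2057,.0882);level(-83.5);print(robot.get_obs()['wrist_torque'])
"
```

```text
t 14.1 pos [0.5734 0.206  0.0991] rot deg [ 1.7989e+02 -3.0000e-02 -8.3460e+01] F [-0.1  0.1 -1.3] w 0.0566
tool delta mm [ 0.3 -0.1 10.9]
rotvec deg [ 0.11 -0.03  0.04]
[-0.01471067  0.01634589 -0.02082086]
```

The hub is meshed: its underside is at about 0.089, below the 0.098 where an unmeshed hub would stop. Now I'll press against the clutch.

Call:
jog_arm --series '[{"x": 0, "y": 0, "z": 0.004, "rx": 0, "ry": 0, "rz": 0}, {"x": 0, "y": 0, "z": 0.004, "rx": 0, "ry": 0, "rz": 0}, {"x": 0, "y": 0, "z": 0.002, "rx": 0, "ry": 0, "rz": 0}]' --claw 0

```text
time: 14.35
tool_pos: [0.5739, 0.2062, 0.0911]
ee_rot: [-3.141, -0.0, -1.456]
wrist_force: [-3.0, -0.6, 5.2]
width: 0.056
```

```bash
python3 -c "
from h import *
delta(.5735,.2057,.0882);level(-83.5);print(robot.get_obs()['wrist_torque'])
"
```

```text
t 14.35 pos [0.5739 0.2062 0.0911] rot deg [-1.7996e+02 -1.0000e-02 -8.3450e+01] F [-3.  -0.6  5.2] w 0.056
tool delta mm [0.4 0.5 2.9]
rotvec deg [-0.04 -0.01  0.05]
[-0.23166461  0.53639808 -0.03281837]
```

Call:
jog_arm --series '[{"x": 0, "y": 0, "z": 0.003, "rx": 0, "ry": 0, "rz": 0}, {"x": 0, "y": 0, "z": 0.002, "rx": 0, "ry": 0, "rz": 0}, {"x": 0, "y": 0, "z": 0.001, "rx": 0, "ry": 0, "rz": 0}]' --claw 0

```text
time: 14.6
tool_pos: [0.574, 0.2061, 0.0895]
ee_rot: [-3.139, -0.0, -1.456]
wrist_force: [-3.4, -0.7, 6.5]
width: 0.0567
```

```bash
python3 -c "
from h import *
delta(.5735,.2057,.0882);level(-83.5);print(robot.get_obs()['wrist_torque'])
"
```

```text
t 14.6 pos [0.574  0.2061 0.0895] rot deg [-1.7983e+02 -2.0000e-02 -8.3440e+01] F [-3.4 -0.7  6.5] w 0.0567
tool delta mm [0.4 0.5 1.3]
rotvec deg [-0.17 -0.02  0.06]
[-0.28990744  0.61772301 -0.02685033]
```

Call:
jog_arm --series '[{"x": 0, "y": 0, "z": 0.004, "rx": 0, "ry": 0, "rz": 0}, {"x": 0, "y": 0, "z": 0.004, "rx": 0, "ry": 0, "rz": 0}, {"x": 0, "y": 0, "z": 0.004, "rx": 0, "ry": 0, "rz": 0}]' --claw 0

```text
time: 14.85
tool_pos: [0.5742, 0.2062, 0.0881]
ee_rot: [-3.134, -0.0, -1.455]
wrist_force: [-5.7, -1.9, 12.8]
width: 0.057
```

```bash
python3 -c "
from h import *
delta(.5735,.2057,.0882);level(-83.5);print(robot.get_obs()['wrist_torque'])
s=cams.snapshot('wrist');crop(s,160,100,320,200,2.5,'w12')
s=cams.snapshot('side');crop(s,280,140,100,80,8,'s12')
"
```

```text
t 14.85 pos [0.5742 0.2062 0.0881] rot deg [-1.7957e+02 -2.0000e-02 -8.3390e+01] F [-5.7 -1.9 12.8] w 0.057
tool delta mm [ 0.4  0.7 -0.1]
rotvec deg [-0.43 -0.02  0.11]
[-0.40976827  1.43843028  0.05839902]
```

View pics/w12.png

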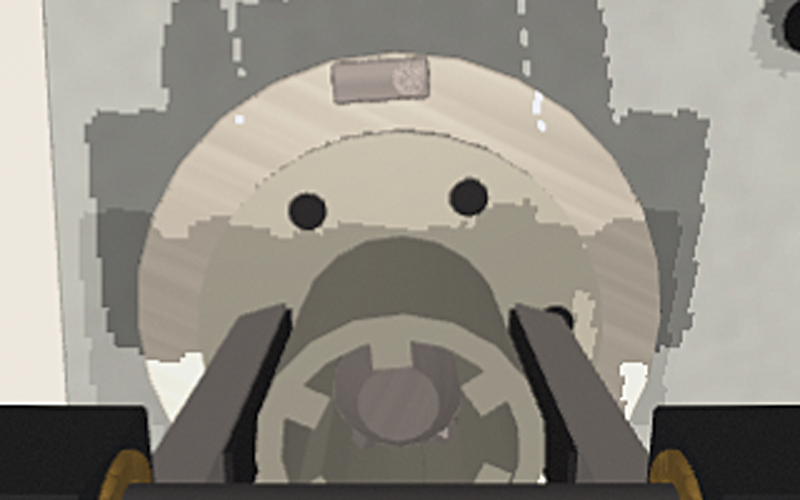

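View pics/s12.png

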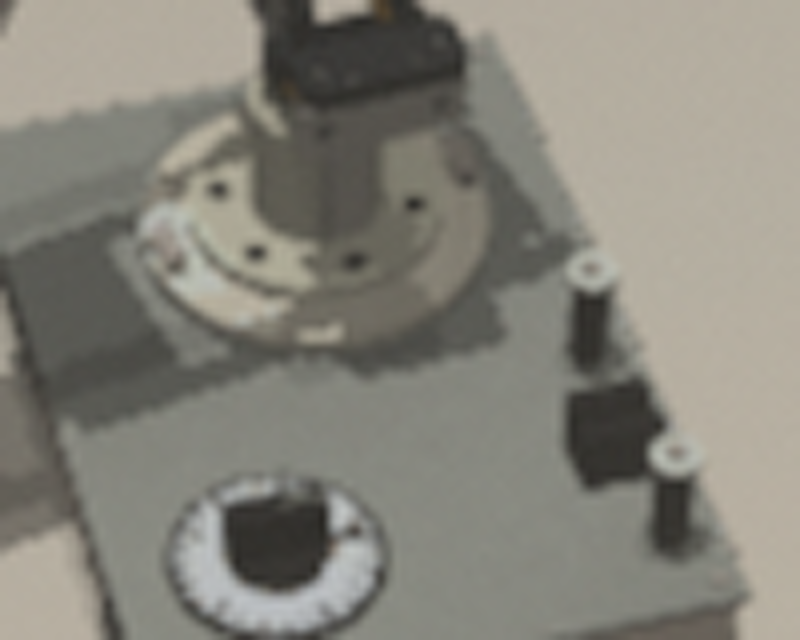

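The hole positions in the wrist view are the same as before, at (307,211) and (469,197), so the grip hasn't slipped. z is 0.0881 against an expected home of 0.0882, with force rising. I'll press again, levelled and centred, to confirm a hard stop.

Call:
jog_arm --series '[{"x": 0, "y": 0.001, "z": 0.004, "rx": -0.5, "ry": 0, "rz": 0}, {"x": 0, "y": 0.001, "z": 0.004, "rx": -0.3, "ry": 0, "rz": 0}, {"x": 0, "y": 0.001, "z": 0.005, "rx": -0.3, "ry": 0, "rz": 0}]' --claw 0

```text
time: 15.2
tool_pos: [0.5741, 0.2062, 0.0881]
ee_rot: [-3.141, 0.0, -1.455]
wrist_force: [-7.1, -2.6, 18.3]
width: 0.0572
```

```bash
python3 -c "
from h import *
delta(.5735,.2057,.0882);level(-83.5);print(robot.get_obs()['wrist_torque'])
s=cams.snapshot('wrist');crop(s,160,100,320,200,2.5,'w13')
delta(.5735,.2057,.0882)
"
```

```text
t 15.2 pos [0.5741 0.2062 0.0881] rot deg [-1.7994e+02  1.0000e-02 -8.3370e+01] F [-7.1 -2.6 18.3] w 0.0572
tool delta mm [ 0.4  0.7 -0.1]
rotvec deg [-0.06  0.01  0.13]
[-0.47188983  1.23754054  0.02166443]
t 15.25 pos [0.5741 0.2062 0.0882] rot deg [-1.7994e+02  1.0000e-02 -8.3370e+01] F [-6.  -1.5 15.7] w 0.0566
tool delta mm [ 0.4  0.7 -0. ]
```

View pics/w13.png

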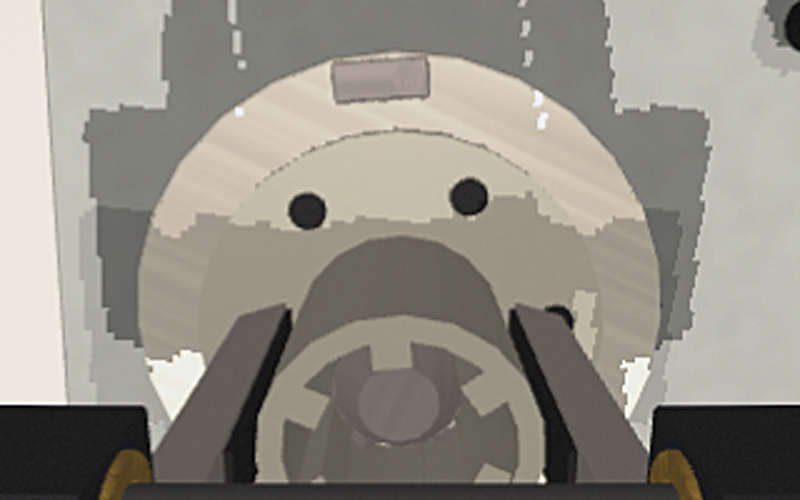

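Force rose from 12.8 to 18.3 N with z unchanged at 0.0881, so it's a hard stop on the shoulder. The last target holds the push, so I'll check that it persists and that the rest of the scene is untouched.

```bash
python3 -c "
from h import *
s=cams.snapshot('top');crop(s,130,110,400,200,2,'t14')
for i in range(6):
  cams.snapshot('side'); 
  if i%2: delta(.5735,.2057,.0882)
"
```

```text
t 15.4 pos [0.5741 0.2062 0.0881] rot deg [-1.7993e+02  1.0000e-02 -8.3370e+01] F [-5.9 -2.4 14.4] w 0.0571
tool delta mm [ 0.5  0.6 -0.1]
t 15.5 pos [0.5741 0.2062 0.0881] rot deg [-1.7993e+02  1.0000e-02 -8.3370e+01] F [-6.3 -1.8 14.8] w 0.0566
tool delta mm [ 0.5  0.6 -0.1]
t 15.6 pos [0.5741 0.2062 0.0882] rot deg [-1.7993e+02  1.0000e-02 -8.3370e+01] F [-6.  -2.  14.3] w 0.0567
tool delta mm [ 0.4  0.7 -0. ]
```

View pics/t14.png

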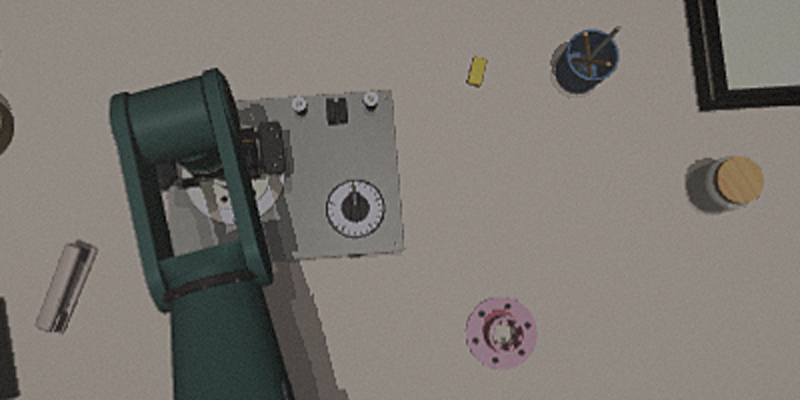

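The push holds steady at about 14.5 N. The pointer at (354,190) is at zero, and the eraser, cup, jar, stapler and pink hub are where they were. I'll hand it in.

```bash
python3 -c "
from h import *
print(ticket.close_job())"
```

```text
the job is handed in; nothing more can be done
None
```

The counter is back at its zero stop, and the white hub is meshed on the spindle and pressed fully home. I handed the job in at about 15.6 s on the robot clock, with the gripper still holding the hub down.

- **Counter:** I turned the knob about 50° counter-clockwise until the torque rose to 0.5 N m at the stop. After release the pointer sat on the zero tick. It measured 2.6° in the world against the rewinder's yaw of about 3°, and the last top view still shows it at zero.
- **Hub:** I turned it about 1° to line up with the spindle, and it slid over the splines without measurable resistance. I then pushed it through the clutch to a hard stop: the force rose from 12.8 to 18.3 N while the tool stayed at z = 0.0881 m, where I had worked out 0.0882 m for home. The hub did not slip in the grip.
- **Hold:** The downward push stayed at about 14.5 N over the last 0.3 s. About 6 N of sideways force remained on the wrist, because the grip sits about 0.6 mm off the spindle axis.
- **Other objects:** The cup, jar, stapler, eraser and pink hub look unmoved in the last top view.

Early on the top and wrist cameras disagreed by 3–4 mm in x. I used the wrist camera's values, and the hub went over the spindle's nose and pilot without contact force. The clutch joint itself could not be read, so "fully home" rests on the height and the hard stop.

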